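# Show the chamber camera its index target with the inspection mirror

## Task

Take the plug out of the clear chamber's top port and stand it upright on the desk, then take the inspection mirror from its stand, lower its head through the port without knocking the chamber, and turn it so that the camera at the chamber's window sees the round index target in the side wall: glass upright, its centre where the camera's line of sight meets the line straight out from the target. Finish holding the mirror there, free and motionless (the program ends with it in the gripper); leave the other things on the desk alone.

Things in the scene. Friction and masses are not known exactly. Their poses are not given: they have to be found in the camera images.
- chamber: Fixed clear box 100 x 100 mm on an aluminium base 10 mm thick. Origin: on the desk under the box's centre, z up. Base x, y -65..65 mm, with a tongue x -28..28, y to -185 that carries the camera. Walls 5 mm thick, z 10..95, inner width 90; top plate 106 x 106, z 95..101, with a round port of 50 mm diameter at x = y = 0.
- camera_lens (a point): Front lens of the small black camera, at chamber (0, -89, 55) mm. It looks level along the chamber's +y through the window in the -y wall. The camera is 35 mm wide and reaches up to z = 73 mm.
- sight_crossing (a point): Point inside the chamber, at chamber (0, 0, 55) mm, where the camera's line of sight (along chamber y) meets the line straight out from the wall fittings (along chamber x). The mirror's glass centre belongs here, 46 mm below the upper side of the top plate, 45 mm above the inner floor.
- index_target: The index target: round aluminium fitting, 32 mm diameter with a 40 mm flange, 17 mm long, through the +x or the -x side wall of the chamber (differs from start to start); black engraved cross on both faces. Origin: its centre, 47.5 mm from sight_crossing; its x axis is its own axis. Inner face 39 mm from sight_crossing.
- blank_fitting: Square blank fitting, 30 x 30 mm with a 38 mm flange, 17 mm long, a small bolt head on each face, in the other side wall. Origin: its centre. Not to be shown.
- plug: Loose grey plug in the top port, about 80 g. Origin: centre of its underside, z up. Skirt 46 mm diameter, z 0..8 mm, 2 mm play all round in the port; flange 62 mm diameter, z 8..13; black knob 26 mm diameter, z 13..38, to grip. In the port its origin is 93 mm above the desk; it lifts straight up.
- mirror: Loose inspection mirror, about 70 g. Origin: centre of the round glass, which looks along the body's -x; z runs up the handle. Head: disc 30 mm diameter, from x = 0 back to 4 mm. On the line x = +3, y = 0: shaft 5 mm diameter up to z = 58; square collar 24 mm, z 58..63; black handle 14 x 14 mm, z 63..150, flats along x and y, to grip from above.
- mirror_stand: Fixed grey stand the mirror hangs in, glass towards the stand's -x and 27 mm above the desk. Origin: on the desk under the shaft of the hanging mirror; fork open to -x (about towards the robot). Base x -45..55, y -38..38 mm, 8 high; upright at x 33..47; fork plate z 77..85, x -25..47, y -25..25, slot 9 wide from x = -25 to 6.
- stand_nest (a point): Top of the fork under the mirror's collar, 85 mm above the stand's origin. The collar sits in a nest with lips 5 mm high, 1.5 mm play. The head cannot pass up through the fork: lift the mirror 10 to 20 mm, draw it out along the stand's -x by at least 50 mm, then lift it away.
- objective_jar: Bystander: white screw jar with black cap, 45 mm diameter, 63 mm high, loose. Origin: centre of underside.
- petri_1: Bystander: petri dish, 60 mm diameter, 14 mm high, loose. Origin: centre of underside.
- air_blower: Bystander: black rubber air blower, 53 x 118 x 53 mm, loose. Origin: centre of underside.
- marker_black: Bystander: marker pen, 138 mm long, 12 mm thick, loose. Origin: centre of underside.
- filter_cube_1: Bystander: black filter cube, 36 x 38 x 37 mm, loose. Origin: centre of underside.
- tweezers: Bystander: steel tweezers, 122 mm long, 13 mm wide, 9 mm high, lying near the front edge of the desk, loose. Origin: centre of underside.

How it is judged:
On the way, in this order (a step that is already met when the one before it is completed fails the run):
1. the plug stands upright on the desk, let go (height (world z) of plug below 0.005 m and angle between plug's own z axis and vertical below 0.1 rad and linear speed of plug below 0.02 m/s and contact force between each of the arm, the fingers and plug below 0.1 N), for 0.2 s.
2. the mirror has been lifted clear of its stand in the gripper (height (world z) of mirror above 0.07 m and contact force between mirror and mirror_stand below 0.05 N and contact force between the fingers and mirror above 2 N), for 0.2 s.
At the end, for the whole second after the job is handed in: Mirror held by the fingers, touching nothing else, still; glass centre within 8 mm of the sight crossing, handle within 0.09 rad of vertical, glass within 0.09 rad of the bisector with lens and target both in front of it. Plug upright on the desk (within 5 mm), let go (height (world z) of plug below 0.005 m and angle between plug's own z axis and vertical below 0.1 rad and linear speed of each of plug, mirror below 0.02 m/s and contact force between the fingers and plug below 0.1 N and distance between mirror and sight_crossing below 0.008 m and angle between mirror's own z axis and vertical below 0.09 rad and angle between the x axis of mirror and the x axis of chamber, either way round between 0.695 and 0.875 rad and x of camera_lens in the frame of mirror below -0.03 m and x of index_target in the frame of mirror below -0.015 m and contact force between the fingers and mirror above 2 N and contact force between mirror and chamber below 0.1 N and angular speed of mirror below 0.15 rad/s); the arm keeps its last pose, push and grip.
It fails at once if the mirror is knocked against the chamber (over 12 N) (contact force between mirror and chamber above 12 N).
It fails at once if a bystander is moved more than 25 mm (distance of any of objective_jar, petri_1, air_blower, marker_black, filter_cube_1, tweezers from where it was at the start of the episode above 0.025 m).
It also fails if it takes over 54 s, if anything falls off the work surface, if the arm or the gripper's body presses on something with over 40 N, if the wrist force passes 120 N, or if a joint passes its speed limit or range.

## Robot

A 6-joint arm with a two-finger parallel gripper is mounted at the origin on a cart in front of the work surface, level with it; the furniture and walls round the work are solid. World frame = base frame: x ahead of the robot, y to its left, z up, the work surface at z = 0. Lengths are in m, angles in rad, forces in N, time in s.
With the tool pointing down it reaches from about 0.3 to 0.95 m from the base axis. Payload 3.1 kg.
Tool frame: the origin (TCP) lies on the centre line of the jaws, within the pads' length; the fingertips stand 22 mm ahead of it and the grasp point (between the pads) lies 3 mm ahead of it (tip_extent is the distance from the TCP to the fingertips, in m); z points along the fingers, y is the line along which they close (so a half turn about z gives the same grasp; the last joint's range is limited). The gripper opens to 85 mm and grips with 20 to 120 N. Pads are 22 mm wide; open, the fingers measure 114 mm over their backs; the gripper's body (76 mm by 85 mm) begins 54 mm behind the grasp point. The pads swing forward as they close: fully open they stand 13 mm farther back than shut.
Start: joints at [-1.413, 0.308, 1.634, -0, 1.2, -0.07], TCP at [0.141, -0.609, 0.253] pointing down, gripper open.
Joint ranges: [-3.06, 3.06], [-0.79, 1.96], [0.05, 2.63], [-1.19, 4.34], [0.05, 2.64], [-2.94, 2.94]. Speed limits (rad/s): [2.79, 2.79, 3.14, 3.14, 3.14, 3.14].

## Interface

Orientations are given as a unit quaternion [x, y, z, w].
In Python, from bench import sense, get_image, job_done, recognise, regions_of, tip_extent gives the robot as it stands.
- The arm moves only by the tool step_arm, never from a script. Its argument "targets" is a list of rows, each a list of 3 entries, a list of its own where there are three numbers: the shift along the world's x, y, z normalised to -1 to 1, where 1 is 1 m, then the turn, a rotation vector about the world's x, y, z normalised to -1 to 1, where 1 is 45 degrees, then the closure, from -1 (fully open) to 1 (shut). In form: [[[x, y, z], [ax, ay, az], claw], ...]. A call has 1 to 12 rows; each row shifts and turns the commanded pose from where the row before left it; what a row does not reach is not made up. A row lasts 1/8 s, in which the tool goes at most 62.5 mm and 10.7 degrees, less where a joint would pass 70% of its speed; a pose out of reach is approached as far as the arm can. A call with a number of a shift or a turn outside -1 to 1 is refused whole. A call with a gripper value outside its range is refused whole. The fingers move at their own pace and stop on an object; the grip force is fixed at half the most. Time passes only in rows, so rows that do not move let the fingers close. It gives the time, the measured TCP pose, the force, the opening and the grip force at its end, in the units of the state.
- sense(): the state, without advancing time (a new reading comes with each control period).
- get_image(name): name is "side" or "top"; returns a dict with "frame" (384x512x3 uint8, blue, green, red), "camera_matrix" (3x3 intrinsics, pixels), "T" (4x4, takes a point from camera to world coordinates). Camera axes: x right, y down, z forward; pixel columns grow to the right and rows downward; lengths in m; the calibration is good to about 2 mm. A picture is of the moment at which its call begins. There is no depth.
- job_done(): hands the job in; it is judged then, once.
Trained networks look in the newest picture that a camera, given by its name, has taken for a name from the list of things; names that differ only in an ending like _2 or _b are one class to them, and where a whole thing is asked for, a point or a joint stands for the part that bears it (a point fixed in the world has none). Each returns a list of dicts, best first, with "confidence" (0 to 1); they miss things now and then, are a little off and sometimes report something else, mostly with a low value. They report only what shows in the picture. A call takes as long as a camera call.
- recognise(camera, label): "box" ([left, top, right, bottom] in pixels, round what is visible of it).
- regions_of(camera, label): "region" (384x512 bool, what is visible of it) and "box" ([left, top, right, bottom] in pixels, round what is visible of it).
The state is a dict: "time": time; "joints": joint angles; "dq": joint speeds; "joint_torque": joint torques, N m; "tool_pos": TCP position; "eef_rot": TCP orientation; "force": force on the tool from outside, world axes, zero at the start; "wrist_torque": the same for the moment, N m; "finger_gap": finger opening in m; "gripper_force": force on a finger pad.
Only numpy, scipy, OpenCV 4.12 (cv2) and the standard library are available. Lean on these libraries where they do the work, as an engineer would, in place of code of your own. Each camera call takes 0.05 s, during which the arm holds its last target. There are 200 camera calls.

## Working session

There is one attempt and no reset: what is moved stays moved. The work goes in short steps, Python scripts to look and compute and a tool call to move; the robot and the scene stay as the last step left them, time stands still between calls to the robot, and variables do not carry over. Pictures are saved under pics/ and viewed, at most 10 in all, crops included, and the job is handed in when it is done.

Besides the shell and the picture viewer there is one more tool, called after "Request:" as name(argument=value, ...) on one line, values as JSON. step_arm: Moves the arm, as the interface text tells. Its arguments: {"type":"object","properties":{"targets":{"type":"array","items":{"type":"array"}}},"required":["targets"]}

```bash
ls; mkdir -p pics
python3 - <<'E'
from bench import *
import cv2,numpy as np
print(sense(), tip_extent)
for c in ("side","top"):
    d=get_image(c); cv2.imwrite(f"pics/{c}0.png",d["frame"]); print(c,d["camera_matrix"].tolist(),np.round(d["T"],4).tolist())
    for n in "chamber camera_lens index_target blank_fitting plug mirror mirror_stand objective_jar petri_1 air_blower marker_black filter_cube_1 tweezers".split():
        print(n,[(np.round(r["box"]).tolist(),round(r["confidence"],2)) for r in recognise(c,n)[:2]])
E
```

```text
pics
{'time': 0.0, 'joints': array([-1.41268845e+00,  3.09016646e-01,  1.63517867e+00, -6.95148809e-06,
        1.19969713e+00, -6.97114328e-02]), 'dq': array([-0.00019979, -0.0005165 ,  0.000244  ,  0.0020093 ,  0.00086515,
       -0.0004194 ]), 'joint_torque': array([ 8.02991167e-06, -4.15252090e+01, -2.76665479e+01, -2.95661573e-05,
        1.01307384e-02,  7.27643013e-07]), 'tool_pos': array([ 0.14100218, -0.60810027,  0.25204352]), 'eef_rot': array([ 9.93518507e-01,  1.13664656e-01, -5.40413521e-05, -1.14863013e-03]), 'force': array([-0.07062734, -0.23671426, -0.80042309]), 'wrist_torque': array([-0.01132478, -0.01323752,  0.02876205]), 'gripper_force': 0.0, 'finger_gap': 0.08512673431377579} 0.022
side [[470.0518836075137, 0.0, 254.98154296328786], [0.0, 470.0518836075137, 189.74938628323778], [0.0, 0.0, 1.0]] [[-0.95, -0.1599, 0.2681, 0.2296], [-0.3116, 0.5365, -0.7843, 1.1449], [-0.0185, -0.8286, -0.5595, 0.8294], [0.0, 0.0, 0.0, 1.0]]
chamber [([250.0, 153.0, 297.0, 210.0], 0.94), ([310.0, 138.0, 343.0, 151.0], 0.5)]
camera_lens [([248.0, 152.0, 294.0, 214.0], 0.87)]
index_t
[... 659 characters left out ...]
997, -0.0248, -0.0037, 0.1129], [0.0072, -0.1395, -0.9902, 1.4861], [0.0, 0.0, 0.0, 1.0]]
chamber [([260.0, 192.0, 343.0, 238.0], 0.6)]
camera_lens [([259.0, 196.0, 346.0, 239.0], 0.93), ([102.0, 232.0, 146.0, 256.0], 0.33)]
index_target []
blank_fitting []
plug [([273.0, 200.0, 298.0, 222.0], 0.89)]
mirror [([164.0, 221.0, 177.0, 228.0], 0.67)]
mirror_stand [([160.0, 210.0, 193.0, 244.0], 0.7)]
objective_jar [([168.0, 156.0, 187.0, 178.0], 0.53)]
petri_1 [([210.0, 193.0, 227.0, 208.0], 0.67)]
air_blower [([374.0, 238.0, 404.0, 266.0], 0.6)]
marker_black [([103.0, 231.0, 148.0, 255.0], 0.63)]
filter_cube_1 [([194.0, 154.0, 209.0, 173.0], 0.51)]
tweezers [([170.0, 157.0, 187.0, 177.0], 0.44)]
```

Run:
```python
import cv2
a=cv2.imread("pics/top0.png")[130:280,90:420]; cv2.imwrite("pics/top0c.png",cv2.resize(a,(792,360),interpolation=cv2.INTER_CUBIC))
a=cv2.imread("pics/side0.png")[120:300,160:400]; cv2.imwrite("pics/side0c.png",cv2.resize(a,(792,594),interpolation=cv2.INTER_CUBIC))
```

```text
(no output)
```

View pics/top0c.png

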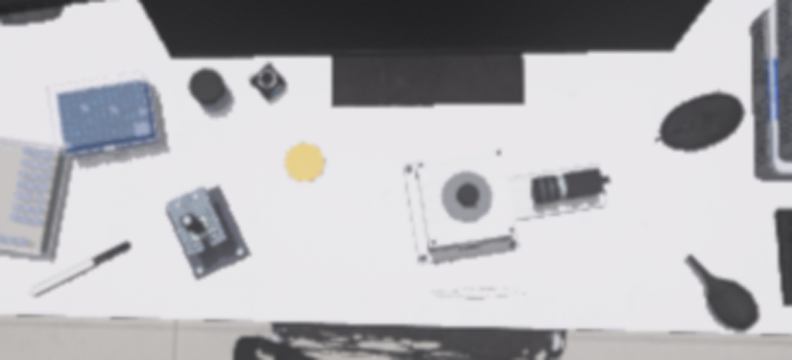

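View pics/side0c.png

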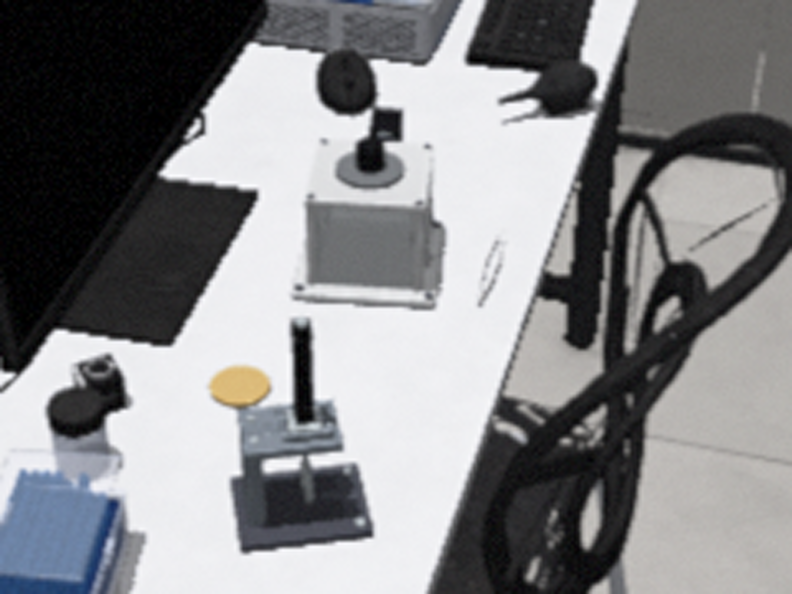

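Run:
```python
import cv2,numpy as np
s=cv2.imread("pics/side0.png"); t=cv2.imread("pics/top0.png")
c=lambda im,x,y,w,h,k:cv2.resize(im[y:y+h,x:x+w],(w*k,h*k),interpolation=cv2.INTER_CUBIC)
A=c(s,245,150,56,64,9)   # 504x576
B=c(s,225,210,56,80,5) #
out=np.zeros((600,800,3),np.uint8); out[:576,:504]=A; out[:400,510:790]=B
cv2.imwrite("pics/zs.png",out)
out=np.zeros((600,800,3),np.uint8); out[:432,:800]=c(t,256,188,100,54,8); cv2.imwrite("pics/zt.png",out[:432])
```

```text
(no output)
```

View pics/zs.png

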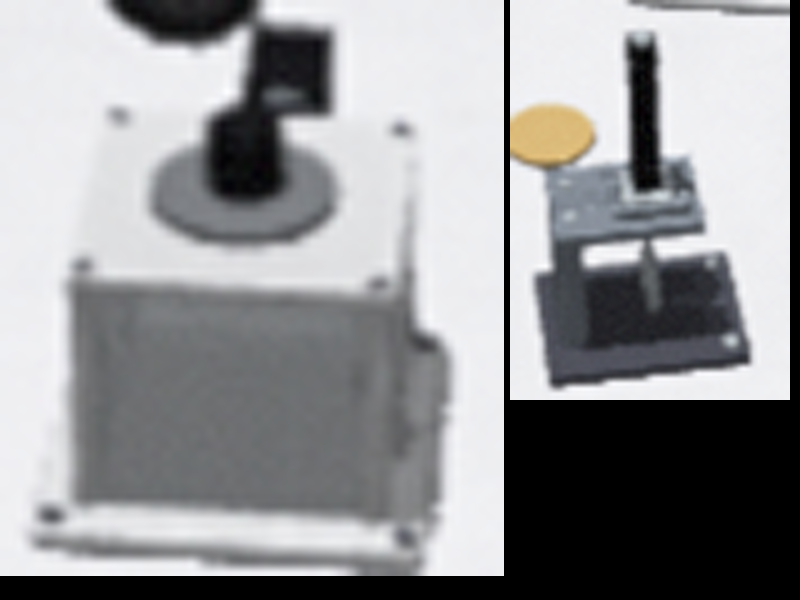

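View pics/zt.png

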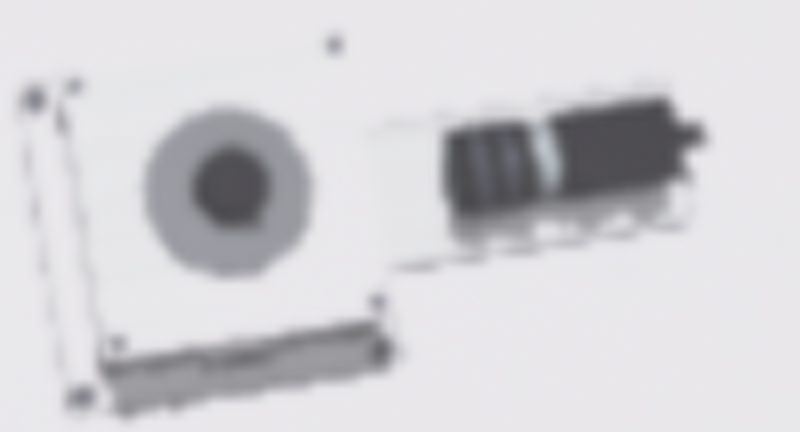

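```bash
cat > h.py <<'E'
import numpy as np,cv2
K={"side":(np.array([[470.0518836,0,254.98154],[0,470.0518836,189.749386],[0,0,1]]),np.array([[-0.95,-0.1599,0.2681,0.2296],[-0.3116,0.5365,-0.7843,1.1449],[-0.0185,-0.8286,-0.5595,0.8294],[0,0,0,1]])),
"top":(np.array([[483.2836018,0,253.37907673],[0,483.2836018,208.3413296],[0,0,1]]),np.array([[0.024,-0.9899,0.1397,0.3743],[-0.9997,-0.0248,-0.0037,0.1129],[0.0072,-0.1395,-0.9902,1.4861],[0,0,0,1]]))}
def proj(c,P):
    k,T=K[c]; P=np.atleast_2d(P); q=(P-T[:3,3])@T[:3,:3]@k.T; return q[:,:2]/q[:,2:]
def onplane(c,uv,z):
    k,T=K[c]; d=T[:3,:3]@np.linalg.solve(k,[*uv,1]); return T[:3,3]+d*(z-T[2,3])/d[2]
def place(x,y,yaw,P):
    P=np.atleast_2d(P); c,s=np.cos(yaw),np.sin(yaw)
    return P@np.array([[c,-s,0],[s,c,0],[0,0,1]]).T+[x,y,0]
E
cat > fit.py <<'E'
from h import *
from scipy.optimize import least_squares
sc=[(1,1),(-1,1),(-1,-1),(1,-1)]
u=lambda p,k,o:[(p[0]+.5)/k-.5+o[0],(p[1]+.5)/k-.5+o[1]]
T=[u(p,8,(256,188)) for p in [(73,85),(118,345),(377,300),(333,44),(33,98),(81,398),(380,350),(228,192)]]
S=[u(p,9,(245,150)) for p in [(82,265),(378,284),(402,130),(120,115),(50,514),(404,537),(245,192)]]
def pts(v,n):
    a,b=v[3:5]; L=[(i*a,j*a,.101) for i,j in sc]+[(i*b,j*b,.010) for i,j in sc[:n]]+[(0,0,.106)]
    return place(*v[:3],L)
def res(v,w=1):
    rt=proj("top",pts(v,3))-T-v[5:7]; rs=proj("side",pts(v,2))-S-v[7:9]
    return np.r_[rt.ravel(),rs.ravel(),v[5:]/1.0]
r=least_squares(res,[.4,.05,-.15,.047,.058,0,0,0,0]); print(np.round(r.x,4)); print(np.round(r.fun,2)); np.save("ch.npy",r.x)
E
python3 fit.py
python3 - <<'E'
from h import *
v=np.load("ch.npy")
def ov(im,cam,x0,y0,w,h,k):
    out=[]
    for shape in ("sq","rd"):
        A=cv2.resize(im[y0:y0+h,x0:x0+w],(w*k,h*k),interpolation=cv2.INTER_CUBIC)
        off=v[5:7] if cam=="top" else v[7:9]
        def dr(P,col):
            q=((proj(cam,place(*v[:3],P))-off-[x0,y0]+.5)*k).round().astype(int)
            cv2.polylines(A,[q.reshape(-1,1,2)],True,col,1)
        for x in (-.050,-.056):   # flange
            a=np.linspace(0,2*np.pi,40)
            P=[(x,i*.019,.055+j*.019) for i,j in [(1,1),(-1,1),(-1,-1),(1,-1)]] if shape=="sq" else [(x,.020*np.cos(t),.055+.020*np.sin(t)) for t in a]
            dr(P,(0,0,255))
        for z,b in ((.010,.065),(.101,.053)): dr([(i*b,j*b,z) for i,j in [(1,1),(-1,1),(-1,-1),(1,-1)]],(0,160,0))
        out.append(A)
    return np.hstack(out)
s=cv2.imread("pics/side0.png"); t=cv2.imread("pics/top0.png")
a=ov(s,"side",270,165,34,54,11); 
b=cv2.resize(t[200:250,152:200],(480,500),interpolation=cv2.INTER_CUBIC)
print(a.shape); cv2.imwrite("pics/fit.png",a); cv2.imwrite("pics/stand.png",b)
E
```

```text
[ 0.5616  0.0194  0.1813  0.0475  0.0582  0.1787  0.15   -0.1696  0.0765]
[ 0.11  0.01 -0.23 -0.26 -0.08  0.24 -0.15  0.13  0.22  0.25  0.26 -0.1
  0.37 -0.02 -0.31 -0.09 -0.15  0.26  0.1   0.09 -0.03  0.06 -0.04  0.04
 -0.06  0.23 -0.01  0.26  0.01 -0.86  0.18  0.15 -0.17  0.08]
(594, 748, 3)
```

View pics/fit.png

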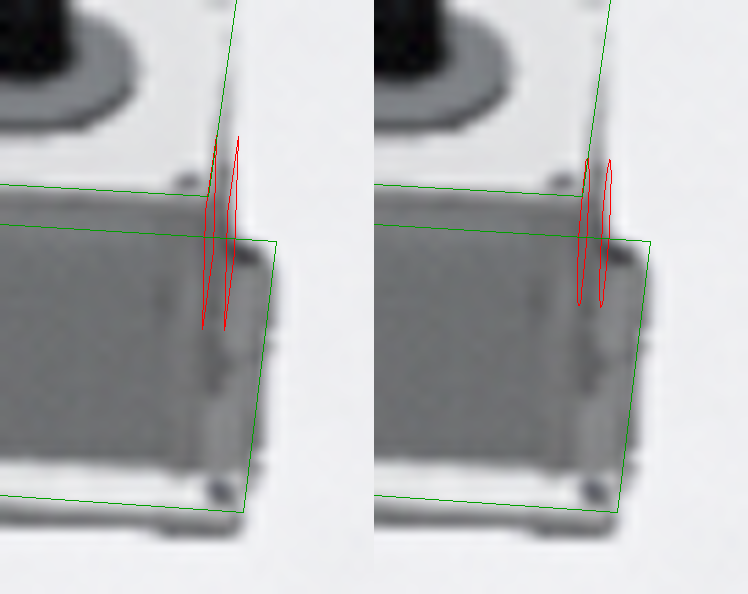

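View pics/stand.png

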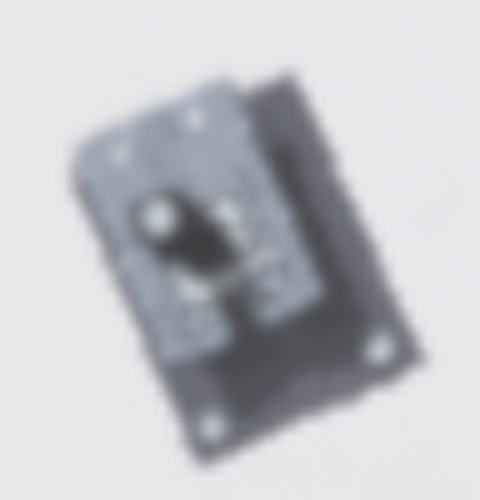

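Run:
```python
from h import *
from bench import get_image
v=np.load("ch.npy")
M={c:np.mean([get_image(c)["frame"].astype(float) for _ in range(8)],0) for c in("side","top")}
np.savez("m.npz",**M)
def crop(c,x0,y0,w,h,k,lo,hi,ov):
    A=np.clip((M[c][y0:y0+h,x0:x0+w]-lo)/(hi-lo)*255,0,255).astype(np.uint8)
    A=cv2.resize(A,(w*k,h*k),interpolation=cv2.INTER_CUBIC)
    off=v[5:7] if c=="top" else v[7:9]
    if ov:
        a=np.linspace(0,2*np.pi,40)
        for P,col in (([(-.056,i*.019,.055+j*.019) for i,j in [(1,1),(-1,1),(-1,-1),(1,-1)]],(0,0,255)),([(-.056,.02*np.cos(t),.055+.02*np.sin(t)) for t in a],(255,0,0))):
            q=((proj(c,place(*v[:3],P))-off-[x0,y0]+.5)*k).round().astype(int)
            cv2.polylines(A,[q.reshape(-1,1,2)],True,col,1)
    return A
s1=crop("side",248,176,52,38,7,90,190,0)
s2=crop("side",270,165,34,50,7,130,250,0)
t1=crop("top",262,224,48,18,8,90,255,0); t2=crop("top",262,224,48,18,8,90,255,1)
o=np.zeros((600,800,3),np.uint8)
o[:s1.shape[0],:s1.shape[1]]=s1; o[:s2.shape[0],370:370+s2.shape[1]]=s2
o[360:360+t1.shape[0],:t1.shape[1]]=t1; o[360:360+t1.shape[0],400:400+t1.shape[1]]=t2
cv2.imwrite("pics/enh.png",o)
```

```text
(no output)
```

View pics/enh.png

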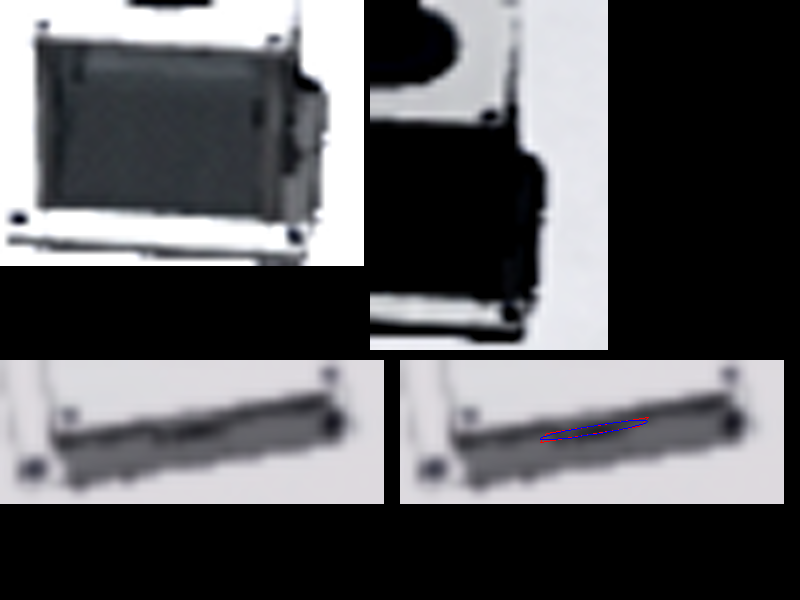

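Run:
```python
from h import *
from bench import *
for c in("side","top"):
  for i in range(4):
    get_image(c)
    for n in("index_target","blank_fitting"): print(c,n,[(np.round(r["box"]).tolist(),round(r["confidence"],2)) for r in recognise(c,n)])
v=np.load("ch.npy")
def P(c,L): return np.round(proj(c,place(*v[:3],L))-(v[5:7] if c=="top" else v[7:9]),1).tolist()
for c in("side","top"):
  for sx in(-1,1):
    print(c,sx,"inner axis",P(c,[(sx*.039,0,.055),(sx*.045,0,.055),(sx*.05,0,.055),(sx*.056,0,.055)]))
    for x in (.039,.05,.053,.056):
      h=.015 if x==.039 else .019; R=.016 if x==.039 else .02; x*=sx
      print(x,"sq",P(c,[(x,i*h,.055+j*h) for i,j in [(1,1),(-1,1),(-1,-1),(1,-1)]]),"rd t,b,l,r",P(c,[(x,0,.055+R),(x,0,.055-R),(x,R,.055),(x,-R,.055)]))
m=np.load("m.npz"); g=m["side"].mean(2).round().astype(int)
print("cols 282-299 rows 168-212"); 
for r in range(168,214): print(r,g[r,282:300])
g=m["top"].mean(2).round().astype(int)
print("top cols 266-306 rows 226-241");
for r in range(226,242): print(r,*g[r,266:306])
```

```text
side index_target []
side blank_fitting [([245.0, 150.0, 294.0, 213.0], 0.15)]
side index_target []
side blank_fitting []
side index_target []
side blank_fitting [([322.0, 140.0, 341.0, 153.0], 0.5)]
side index_target []
side blank_fitting []
top index_target []
top blank_fitting []
top index_target [([212.0, 194.0, 225.0, 210.0], 0.38)]
top blank_fitting []
top index_target []
top blank_fitting []
top index_target []
top blank_fitting [([275.0, 202.0, 295.0, 224.0], 0.43)]
side -1 inner axis [[284.8, 185.3], [286.8, 185.5], [288.5, 185.6], [290.5, 185.7]]
-0.039 sq [[284.5, 183.9], [285.3, 178.4], [285.1, 186.8], [284.3, 192.3]] rd t,b,l,r [[284.9, 180.8], [284.7, 189.8], [284.3, 188.3], [285.2, 182.4]]
-0.05 sq [[288.1, 183.7], [289.1, 176.8], [288.8, 187.3], [287.9, 194.4]] rd t,b,l,r [[288.6, 179.9], [288.3, 191.1], [288.0, 189.3], [289.0, 181.9]]
-0.053 sq [[289.1, 183.8], [290.1, 176.8], [289.8, 187.4], [288.9, 194.5]] rd t,b,l,r [[289.6, 180.0], [289.3, 191.2], [289.0, 189.4], [290.0, 182.0]]
-0.056 sq [[290.2, 183.8], [291.1, 176.9], [290.8, 187.5], [289.9, 194.5]] rd t,b,l,r
[... 7682 characters left out ...]
 231 232 232 232 232 232 232 233 233 233 233
238 156 179 214 210 173 151 149 154 157 162 168 156 159 180 191 204 221 225 225 225 226 227 228 231 232 233 233 233 233 233 233 233 233 233 233 233 233 233 233 233
239 199 210 214 204 179 156 158 180 191 202 213 200 203 221 226 228 231 232 233 232 233 233 233 233 233 233 233 233 233 233 233 233 232 233 233 233 233 233 233 233
240 221 227 228 226 219 200 203 221 226 228 230 228 228 232 233 233 233 233 233 233 233 233 233 233 233 233 233 233 233 233 233 232 232 233 233 233 233 233 233 233
241 231 233 233 233 231 228 228 232 233 233 233 233 233 233 233 233 233 233 233 233 233 233 233 233 233 233 233 232 232 233 233 233 233 233 233 233 233 233 233 233
```

Run:
```python
from h import *
v=np.load("ch.npy"); M=np.load("m.npz")["side"].mean(2)
x0,y0,w,h,k=248,172,48,32,8
A=cv2.resize(np.clip((M[y0:y0+h,x0:x0+w]-92)/(142-92)*255,0,255).astype(np.uint8),(w*k,h*k),interpolation=cv2.INTER_CUBIC)
A=cv2.cvtColor(A,cv2.COLOR_GRAY2BGR); out=[A]
a=np.linspace(0,2*np.pi,60)
for sh in("sq","rd"):
    B=A.copy()
    for sx in(-1,1):
        for x,hh,R in((.039,.015,.016),(.05,.015,.016),(.05,.019,.02),(.056,.019,.02)):
            P=[(sx*x,i*hh,.055+j*hh) for i,j in [(1,1),(-1,1),(-1,-1),(1,-1)]] if sh=="sq" else [(sx*x,R*np.cos(t),.055+R*np.sin(t)) for t in a]
            q=((proj("side",place(*v[:3],P))-v[7:9]-[x0,y0]+.5)*k).round().astype(int)
            cv2.polylines(B,[q.reshape(-1,1,2)],True,(0,0,255),1)
    out.append(B)
# top, contrast
T=np.load("m.npz")["top"].mean(2)
x0,y0,w,h=266,224,42,18
C=cv2.resize(np.clip((T[y0:y0+h,x0:x0+w]-105)/(170-105)*255,0,255).astype(np.uint8),(w*9,h*9+112),interpolation=cv2.INTER_CUBIC)[:256]
C=cv2.cvtColor(C,cv2.COLOR_GRAY2BGR); Z=np.zeros((256,384,3),np.uint8); Z[:C.shape[0],:378]=C
cv2.imwrite("pics/enh2.png",np.vstack([np.hstack([out[0],Z]),np.hstack(out[1:])]))
g=np.load("m.npz")["side"].mean(2).round().astype(int)
for r in range(174,198): print(r,*g[r,250:264])
```

```text
174 239 239 239 234 226 224 223 223 223 224 225 217 173 120
175 238 239 238 232 225 223 223 222 223 224 225 224 216 186
176 238 239 236 230 224 224 223 223 223 223 223 224 224 220
177 238 239 235 228 224 224 223 223 223 223 223 223 223 223
178 239 239 233 206 188 211 224 224 223 223 223 223 222 222
179 239 237 218 152 131 188 224 225 224 224 224 223 223 223
180 238 237 215 164 158 192 216 224 225 224 224 224 223 223
181 238 226 180 134 132 143 151 155 157 158 163 170 169 168
182 239 230 175 114 110 113 113 114 114 112 115 122 123 123
183 240 238 194 117 108 108 108 113 110 107 113 120 121 121
184 240 241 202 121 108 107 108 113 110 110 118 124 125 124
185 240 241 203 123 110 105 108 113 109 107 119 124 124 125
186 240 241 203 124 113 106 107 112 106 104 115 116 118 116
187 240 241 203 124 116 107 103 111 107 105 111 114 114 115
188 241 241 206 130 116 107 101 111 112 112 112 113 112 112
189 241 242 207 131 117 106 100 108 110 111 112 111 111 112
190 241 242 212 138 118 107 100 108 110 110 111 112 112 112
191 240 241 212 141 118 108 103 106 108 110 111 112 112 111
192 241 238 204 139 118 110 104 106 107 111 112 112 111 112
193 241 232 190 136 117 110 105 104 108 111 112 112 111 111
194 240 232 188 135 117 111 105 104 108 111 111 112 111 111
195 240 235 195 136 116 108 102 106 109 112 111 111 112 111
196 237 232 198 137 116 107 101 107 111 111 111 111 111 112
197 231 225 199 139 116 107 103 108 112 112 111 111 112 112
```

View pics/enh2.png

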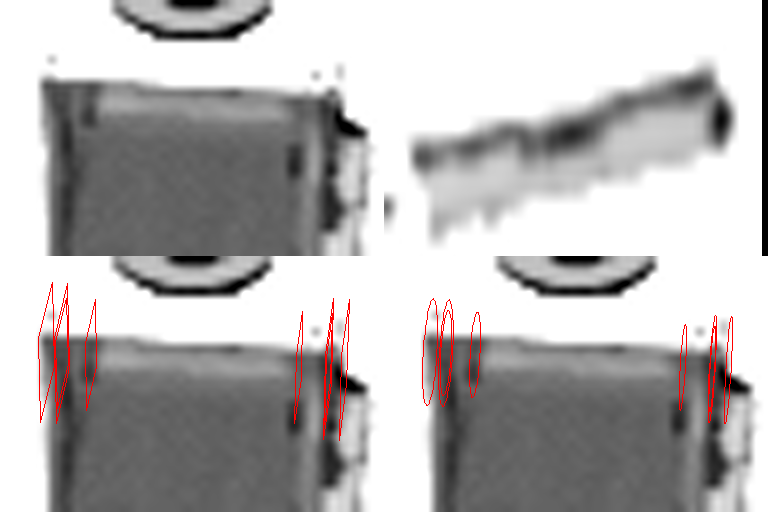

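```bash
cat > ray.py <<'E'
from h import *
v=np.load("ch.npy"); M=np.load("m.npz")
def box(o,d,lo,hi):
    with np.errstate(all="ignore"):
        a=(np.array(lo)-o)/d; b=(np.array(hi)-o)/d
    n=np.minimum(a,b); f=np.maximum(a,b); i=n.argmax(1); tn=n.max(1); tf=f.min(1)
    return np.where((tn<tf)&(tf>0),tn,np.inf), 2*i+(d[np.arange(len(d)),i]>0)
def cyl(o,d,x0,x1,R):
    c=np.array([0,0,.055]); p=o-c; A=d[:,1]**2+d[:,2]**2; B=p[1]*d[:,1]+p[2]*d[:,2]; C=p[1]**2+p[2]**2-R*R
    D=B*B-A*C; t=(-B-np.sqrt(np.maximum(D,0)))/A; x=o[0]+t*d[:,0]
    q=p+t[:,None]*d; face=10+np.round((np.arctan2(q[:,2],q[:,1])+np.pi)/(np.pi/4)).astype(int)%8
    t=np.where((D>0)&(x>x0)&(x<x1),t,np.inf)
    for e,fc in((x0,0),(x1,1)):
        te=(e-o[0])/d[:,0]; q=p+te[:,None]*d; ok=(q[:,1]**2+q[:,2]**2<R*R)&(te<t); t=np.where(ok,te,t); face=np.where(ok,fc,face)
    return t,face
W=[((-.05,.045,.01),(.05,.05,.095)),((-.05,-.05,.01),(.05,-.045,.095)),((-.05,-.045,.01),(-.045,.045,.095)),((.045,-.045,.01),(.05,.045,.095))]
def labels(cam,roi,side_sq,fl,n=5,z0=0):
    x0,y0,w,h=roi; s=(np.arange(n)+.5)/n-.5
    U,V=np.meshgrid((np.arange(x0,x0+w)[:,None]+s).ravel(),(np.arange(y0,y0+h)[:,None]+s).ravel())
    k,T=K[cam]; off=v[5:7] if cam=="top" else v[7:9]
    d=np.c_[U.ravel()+off[0],V.ravel()+off[1],np.ones(U.size)]@np.linalg.inv(k).T@T[:3,:3].T
    c,sn=np.cos(v[2]),np.sin(v[2]); R=np.array([[c,-sn,0],[sn,c,0],[0,0,1]])
    d=d@R; o=(T[:3,3]-[v[0],v[1],0])@R
    obj=[(-o[2]/d[:,2],np.zeros(len(d),int)),box(o,d,(-.065,-.065,0),(.065,.065,.01)),box(o,d,(-.028,-.185,0),(.028,-.065,.01)),box(o,d,(-.053,-.053,.095),(.053,.053,.101))]
    for sx in(-1,1):
        for a,b,hq,r in((.039,.0505,.015,.016),(.05,.05+fl,.019,.02),(.05,.056,.015,.016)):
            x1,x2=sorted((sx*a,sx*b))
            obj.append(box(o,d,(x1,-hq,.055-hq),(x2,hq,.055+hq)) if sx==side_sq else cyl(o,d,x1,x2,r))
    t=np.array([a[0] for a in obj]); i=t.argmin(0); f=np.array([a[1] for a in obj])[i,np.arange(len(i))]; tm=t.min(0)
    nw=sum((box(o,d,*w_)[0]<tm).astype(int)*(1+10*0) for w_ in W)
    lab=i*1000+f*10+nw; u,inv=np.unique(lab,return_inverse=True)
    L=np.zeros((h*w,len(u))); pix=(np.arange(h*n)//n)[:,None]*w+(np.arange(w*n)//n)[None]
    np.add.at(L,(pix.ravel(),inv.ravel()),1/n**2); return L,u
if __name__=="__main__":
  for cam,roi in(("side",(282,172,12,34)),("side",(286,172,8,30)),("side",(250,182,14,18)),("side",(250,182,44,18)),("top",(274,228,24,8))):
    x0,y0,w,h=roi; y=M[cam].mean(2)[y0:y0+h,x0:x0+w].ravel()
    for fl in(.003,.004,.006):
      for s in(-1,1):
        L,u=labels(cam,roi,s,fl)
        L2=np.c_[L]; c=np.linalg.solve(L2.T@L2+.02*np.eye(L2.shape[1]),L2.T@(y-y.mean())); r=y-y.mean()-L2@c
        print(cam,roi,fl,"square at",s,"rms",round(r.std(),2),"MAD",round(np.abs(r).mean(),2),L.shape[1])
E
python3 ray.py
```

```text
side (282, 172, 12, 34) 0.003 square at -1 rms 13.51 MAD 8.05 19
side (282, 172, 12, 34) 0.003 square at 1 rms 13.63 MAD 8.3 30
side (282, 172, 12, 34) 0.004 square at -1 rms 13.53 MAD 8.06 19
side (282, 172, 12, 34) 0.004 square at 1 rms 13.52 MAD 8.16 30
side (282, 172, 12, 34) 0.006 square at -1 rms 14.03 MAD 8.25 16
side (282, 172, 12, 34) 0.006 square at 1 rms 13.65 MAD 8.27 24
side (286, 172, 8, 30) 0.003 square at -1 rms 14.35 MAD 9.49 17
side (286, 172, 8, 30) 0.003 square at 1 rms 14.7 MAD 10.05 28
side (286, 172, 8, 30) 0.004 square at -1 rms 14.44 MAD 9.58 17
side (286, 172, 8, 30) 0.004 square at 1 rms 14.54 MAD 9.83 28
side (286, 172, 8, 30) 0.006 square at -1 rms 15.14 MAD 9.79 14
side (286, 172, 8, 30) 0.006 square at 1 rms 14.67 MAD 9.91 22
side (250, 182, 14, 18) 0.003 square at -1 rms 7.87 MAD 4.8 27
side (250, 182, 14, 18) 0.003 square at 1 rms 7.88 MAD 4.91 14
side (250, 182, 14, 18) 0.004 square at -1 rms 7.87 MAD 4.81 26
side (250, 182, 14, 18) 0.004 square at 1 rms 7.91 MAD 4.98 14
side (250, 182, 14, 18) 0.006 square at -1 rms 5.67 MAD 3.5 23
side (250, 182, 14, 18) 0.006 square at 1 rms 6.05 MAD 3.86 13
side (250, 182, 44, 18) 0.003 square at -1 rms 13.08 MAD 5.96 40
side (250, 182, 44, 18) 0.003 square at 1 rms 13.18 MAD 6.0 35
side (250, 182, 44, 18) 0.004 square at -1 rms 13.05 MAD 5.94 39
side (250, 182, 44, 18) 0.004 square at 1 rms 13.17 MAD 6.0 35
side (250, 182, 44, 18) 0.006 square at -1 rms 12.46 MAD 5.68 33
side (250, 182, 44, 18) 0.006 square at 1 rms 12.74 MAD 5.8 29
top (274, 228, 24, 8) 0.003 square at -1 rms 6.71 MAD 5.56 12
top (274, 228, 24, 8) 0.003 square at 1 rms 6.58 MAD 5.4 18
top (274, 228, 24, 8) 0.004 square at -1 rms 6.6 MAD 5.41 12
top (274, 228, 24, 8) 0.004 square at 1 rms 6.4 MAD 5.23 18
top (274, 228, 24, 8) 0.006 square at -1 rms 7.19 MAD 5.98 9
top (274, 228, 24, 8) 0.006 square at 1 rms 6.82 MAD 5.67 12
```

Run:
```python
from ray import *
names="DBTPabcdef"
g=M["side"].mean(2).round().astype(int)
for x0,y0,w,h in((282,182,11,21),(253,180,9,14)):
    out=[]
    for s in(-1,1):
        L,u=labels("side",(x0,y0,w,h),s,.004); m=L.argmax(1).reshape(h,w)
        out.append([[f"{names[u[j]//1000]}{u[j]%1000//10}{u[j]%10}" for j in r] for r in m])
    print("cols from",x0," | square at -1 | square at +1   (a,b,c = -x barrel,flange,outer; d,e,f=+x; obj face walls)")
    for r in range(h): print(y0+r,*g[y0+r,x0:x0+w],"|",*out[0][r],"|",*out[1][r])
    for s in(-1,1):
        L,u=labels("side",(x0,y0,w,h),s,.004); y=g[y0:y0+h,x0:x0+w].ravel()
    
for roi in((283,187,6,10),(283,186,9,16),(255,183,7,11)):
    x0,y0,w,h=roi; y=M["side"].mean(2)[y0:y0+h,x0:x0+w].ravel()
    for s in(-1,1):
        L,u=labels("side",roi,s,.004); q=[(a//1000,a%1000//10 if a%1000//10<9 else 10,a%10) for a in u]; uu=sorted(set(q)); G=np.array([[x==z for z in uu] for x in q],float); L=L@G
        c=np.linalg.solve(L.T@L+.02*np.eye(L.shape[1]),L.T@(y-y.mean())); r=y-y.mean()-L@c; print(roi,s,round(r.std(),2),L.shape[1])
```

```text
cols from 282  | square at -1 | square at +1   (a,b,c = -x barrel,flange,outer; d,e,f=+x; obj face walls)
182 176 183 187 172 150 158 165 141 140 212 239 | P40 P40 P40 P40 P40 P40 P40 b40 c40 D00 D00 | P40 P40 P40 P40 P40 P40 P40 b150 c160 D00 D00
183 127 130 133 133 130 136 130 115 132 209 240 | P20 P20 P20 P20 P20 P20 P20 b40 c40 D00 D00 | P20 P20 P20 P20 P20 P20 P20 b150 c150 D00 D00
184 119 116 113 112 114 114 109 115 120 202 241 | T42 P20 D02 a21 P20 P20 P20 b20 c40 D00 D00 | T42 P20 D02 a151 P20 P20 P20 b150 c150 D00 D00
185 121 118 113 110 112 110 103 105 108 195 241 | T42 T42 D02 a21 a22 a22 a21 b20 c20 D00 D00 | T42 T42 D02 a151 a152 a152 a151 b150 c150 D00 D00
186 123 120 116 111 112 111 104 103 96 154 213 | B42 B42 B42 a21 a22 a22 a21 b20 c20 D00 D00 | B42 B42 B42 a151 a152 a152 a151 b150 c150 D00 D00
187 115 116 114 112 115 113 106 104 85 87 119 | B42 B42 B42 a21 a22 a22 a21 b20 c20 B40 B40 | B42 B42 B42 a141 a142 a142 a141 b140 c140 B40 B40
188 115 114 113 112 116 117 108 105 99 78 70 | B42 B42 B42 a21 a22 a22 b20 b20 c20 B40 B40 | B42 B42 B42 a141 a142 a142 b140 b140 c1
[... 3219 characters left out ...]
2 e02 B42 d131 d131 B41 B41 B41 | e22 e22 d22 d22 d21 d21 B41 B41 B41
190 138 118 107 100 108 110 110 111 112 | B41 e132 B42 B42 B42 B42 B41 B41 B41 | e22 e22 d22 d22 d21 d21 B41 B41 B41
191 141 118 108 103 106 108 110 111 112 | B42 B42 B42 B42 B42 B42 B41 B41 B41 | e22 e22 B42 B42 B42 B42 B41 B41 B41
192 139 118 110 104 106 107 111 112 112 | B40 B42 B42 B42 B42 B41 B41 B41 B41 | B40 e22 B42 B42 B42 B41 B41 B41 B41
193 136 117 110 105 104 108 111 112 112 | B40 B42 B42 B42 B42 B41 B41 B41 B41 | B40 B42 B42 B42 B42 B41 B41 B41 B41
(283, 187, 6, 10) -1 3.37 6
(283, 187, 6, 10) 1 3.38 6
(283, 186, 9, 16) -1 7.07 13
(283, 186, 9, 16) 1 7.4 13
(255, 183, 7, 11) -1 3.52 8
(255, 183, 7, 11) 1 3.39 7
```

Run:
```python
from h import *
v=np.load("ch.npy")
c,s=np.cos(v[2]),np.sin(v[2]); R=np.array([[c,-s,0],[s,c,0],[0,0,1]])
f=lambda cam,uv,z:np.round((onplane(cam,np.array(uv)+(v[5:7] if cam=="top" else v[7:9]),z)-[v[0],v[1],0])@R*1000,0)
for uv in[(289,195),(290,196),(290.3,198),(290,200),(289,200.5),(284.5,189.5),(284,192),(284.5,194)]: print("side",uv,f("side",uv,.01))
for uv in[(281,233),(281,234.5),(285,233),(285,234.5),(289,232),(290,232.5)]: print("top",uv,f("top",uv,.01),f("top",uv,.036))
print("stand side,top checks")
```

```text
side (289, 195) [-51. -16.  10.]
side (290, 196) [-55. -11.  10.]
side (290.3, 198) [-56.  -0.  10.]
side (290, 200) [-56.  10.  10.]
side (289, 200.5) [-54.  13.  10.]
side (284.5, 189.5) [-35. -44.  10.]
side (284, 192) [-35. -31.  10.]
side (284.5, 194) [-37. -20.  10.]
top (281, 233) [-53.  11.  10.] [-55.  13.  36.]
top (281, 234.5) [-57.  11.  10.] [-59.  13.  36.]
top (285, 233) [-54.  -1.  10.] [-56.   1.  36.]
top (285, 234.5) [-59.  -1.  10.] [-61.   2.  36.]
top (289, 232) [-53. -14.  10.] [-55. -12.  36.]
top (290, 232.5) [-55. -17.  10.] [-57. -14.  36.]
stand side,top checks
```

Run:
```python
import ray; from ray import *
from scipy.ndimage import gaussian_filter
v0=ray.v.copy()
for roi in((286,184,5,11),(284,188,6,8),(287,176,6,20),(255,183,6,9),(253,183,9,10)):
    x0,y0,w,h=roi; y=M["side"].mean(2)[y0:y0+h,x0:x0+w].ravel(); 
    for fl in(.003,.006):
      for s in(-1,1):
        best=[]
        for dx in(-.3,0,.3):
          for dy in(-.4,0,.4):
            ray.v=v0.copy(); ray.v[7]+=dx; ray.v[8]+=dy
            L,u=labels("side",roi,s,fl); q=[(a//1000,a%1000//10 if a%1000//10<9 else (10+(a%1000//10-10)//3),a%10) for a in u]; uu=sorted(set(q))
            L=L@np.array([[x==z for z in uu] for x in q],float)
            L=np.stack([gaussian_filter(L[:,i].reshape(h,w),.5,mode="nearest").ravel() for i in range(L.shape[1])],1)
            yy=y-y.mean(); c=np.linalg.solve(L.T@L+.1*np.eye(L.shape[1]),L.T@yy); best.append(((yy-L@c).std().round(2),L.shape[1],dx,dy))
        print(roi,fl,s,min(best),best[4][0])
```

```text
(286, 184, 5, 11) 0.003 -1 (np.float64(4.17), 13, -0.3, -0.4) 4.69
(286, 184, 5, 11) 0.003 1 (np.float64(4.92), 11, -0.3, -0.4) 5.44
(286, 184, 5, 11) 0.006 -1 (np.float64(4.13), 10, 0.3, -0.4) 4.75
(286, 184, 5, 11) 0.006 1 (np.float64(5.44), 8, -0.3, 0.4) 5.95
(284, 188, 6, 8) 0.003 -1 (np.float64(2.92), 8, -0.3, 0.4) 3.02
(284, 188, 6, 8) 0.003 1 (np.float64(2.93), 8, -0.3, 0.4) 3.06
(284, 188, 6, 8) 0.006 -1 (np.float64(2.92), 6, -0.3, 0.4) 3.18
(284, 188, 6, 8) 0.006 1 (np.float64(2.93), 6, -0.3, 0.4) 3.15
(287, 176, 6, 20) 0.003 -1 (np.float64(14.43), 16, 0, 0.4) 14.76
(287, 176, 6, 20) 0.003 1 (np.float64(14.65), 17, -0.3, 0) 15.79
(287, 176, 6, 20) 0.006 -1 (np.float64(14.66), 14, 0.3, 0.4) 15.92
(287, 176, 6, 20) 0.006 1 (np.float64(15.61), 14, 0, 0) 15.61
(255, 183, 6, 9) 0.003 -1 (np.float64(2.88), 9, -0.3, -0.4) 3.05
(255, 183, 6, 9) 0.003 1 (np.float64(2.56), 9, -0.3, -0.4) 2.92
(255, 183, 6, 9) 0.006 -1 (np.float64(2.88), 9, -0.3, -0.4) 3.05
(255, 183, 6, 9) 0.006 1 (np.float64(2.56), 9, -0.3, -0.4) 2.92
(253, 183, 9, 10) 0.003 -1 (np.float64(3.03), 14, -0.3, -0.4) 3.79
(253, 183, 9, 10) 0.003 1 (np.float64(2.81), 14, -0.3, -0.4) 3.55
(253, 183, 9, 10) 0.006 -1 (np.float64(3.06), 13, -0.3, -0.4) 3.81
(253, 183, 9, 10) 0.006 1 (np.float64(3.21), 13, -0.3, -0.4) 3.63
```

```bash
cat > stand.py <<'E'
from h import *
from scipy.optimize import least_squares
ch=np.load("ch.npy")
u=lambda p,k,o:[(p[0]+.5)/k-.5+o[0],(p[1]+.5)/k-.5+o[1]]
T=[u(p,10,(152,200)) for p in[(212,428),(380,348),(120,153),(195,118),(158,218)]]
S=[u((p[0]-510,p[1]),5,(225,210)) for p in[(730,340),(713,264),(570,215),(565,182),(641,37)]]
def res(v):
    xb,yb,xp,yp=v[3:]
    P=place(*v[:3],[(xb,yb,.008),(xb,-yb,.008),(xp,yp,.085),(xp,-yp,.085),(0,0,.177)])
    return np.r_[(proj("top",P)-T-ch[5:7]).ravel(),(proj("side",P)-S-ch[7:9]).ravel()]
r=least_squares(res,[.5,.35,.42,-.038,.03,.04,.018]); print(r.x.round(4)); print(r.fun.round(2)); np.save("st.npy",r.x)
for n,uv,z in[("petri",(218.5,200.5),.014),("jar",(177.5,166),.063),("cube",(201.5,163),.037),("blower",(389,252),.02),("blower2",(382,180),.03),("marker",(125,243),.01),("tweez",(269,252),.005),("tweez2",(309,252),.005),("frontedge",(250,263),0),("keyb",(229,172),0),("keyb2",(309,172),0)]:
    print(n,onplane("top",uv,z).round(3))
from bench import *
s=sense(); print(s["time"],s["tool_pos"],s["force"])
E
python3 stand.py
```

```text
[ 0.5167  0.3405  0.4522 -0.0362  0.0278  0.0379  0.012 ]
[ 0.24 -0.22  0.16  0.24  0.27  0.07  0.32  0.21  0.03  0.08 -0.03  0.19
 -0.1  -0.09 -0.16  0.3  -0.18  0.3  -0.04  0.33]
petri [0.604 0.215 0.014]
jar [0.698 0.339 0.063]
cube [0.715 0.27  0.037]
blower [ 0.458 -0.307  0.02 ]
blower2 [ 0.678 -0.286  0.03 ]
marker [0.466 0.496 0.01 ]
tweez [0.45  0.056 0.005]
tweez2 [ 0.453 -0.066  0.005]
frontedge [0.415 0.114 0.   ]
keyb [0.697 0.187 0.   ]
keyb2 [ 0.704 -0.065  0.   ]
3.4 [ 0.14111921 -0.60885443  0.25325946] [-0.90669914 -0.32084728 -0.24541931]
```

Request:
step_arm(targets=[[[0.02, 0.03, 0], [0, 0, 0], -1], [[0.032, 0.048, 0], [0, 0, 0], -1], [[0.032, 0.048, 0], [0, 0, 0], -1], [[0.032, 0.048, 0], [0, 0, 0], -1], [[0.032, 0.048, 0], [0, 0, 0], -1], [[0.032, 0.048, 0], [0, 0, 0], -1], [[0.032, 0.048, 0], [0, 0, 0], -1], [[0.032, 0.048, 0], [0, 0, 0], -1], [[0.032, 0.048, 0], [0, 0, 0], -1], [[0.032, 0.048, 0], [0, 0, 0], -1], [[0.032, 0.048, 0], [0, 0, 0], -1], [[0.032, 0.048, 0], [0, 0, 0], -1]])

```text
time: 4.9
tool_pos: [0.5141, -0.0491, 0.2537]
eef_rot: [0.994, 0.114, 0.001, 0.0]
force: [0.4, 0.2, -0.5]
finger_gap: 0.0852
gripper_force: 0.0
```

Request:
step_arm(targets=[[[0.028, 0.04, -0.01], [0, 0, 0], -1], [[0.02, 0.03, -0.03], [0, 0, 0], -1], [[0, 0, -0.04], [0, 0, 0], -1], [[0, 0, -0.03], [0, 0, 0], -1], [[0, 0, -0.011], [0, 0, 0], -1], [[0, 0, 0], [0, 0, 0], -1]])

```text
time: 5.65
tool_pos: [0.5609, 0.019, 0.132]
eef_rot: [0.994, 0.114, -0.001, -0.0]
force: [0.0, 0.1, -0.1]
finger_gap: 0.0855
gripper_force: 0.0
```

Run:
```python
from bench import *
import cv2,numpy as np
s=sense();print(s["tool_pos"],s["force"],s["joints"])
o=[]
for c,(x,y,w,h) in(("side",(235,115,75,100)),("top",(245,175,75,75))):
    f=get_image(c)["frame"]; o.append(cv2.resize(f[y:y+h,x:x+w],(400,h*400//w),interpolation=cv2.INTER_CUBIC))
Z=np.zeros((533,800,3),np.uint8); Z[:o[0].shape[0],:400]=o[0]; Z[:o[1].shape[0],400:]=o[1]; cv2.imwrite("pics/knob.png",Z)
```

```text
[0.56087392 0.01904463 0.13196293] [ 0.01015932  0.05827551 -0.1474366 ] [-4.36648759e-02  3.34436187e-01  1.87277776e+00  3.86549349e-05
  9.35433413e-01  1.29952912e+00]
```

View pics/knob.png

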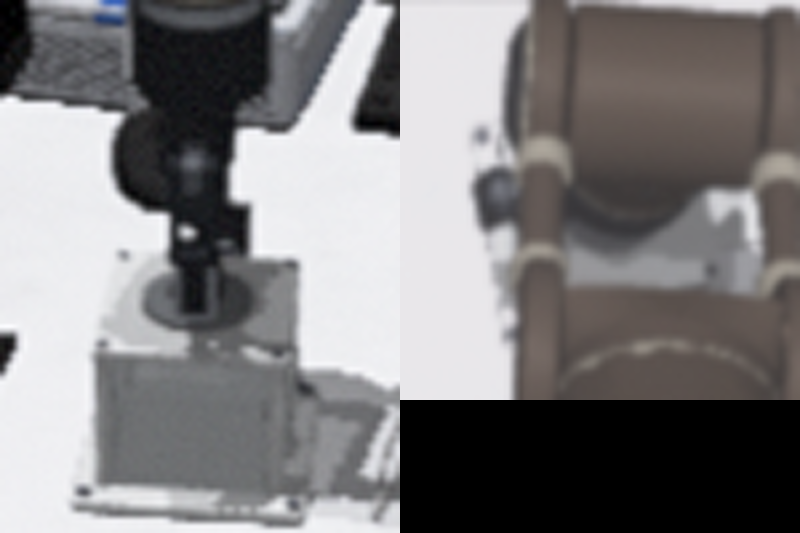

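Request:
step_arm(targets=[[[0, 0, 0], [0, 0, 0], 1], [[0, 0, 0], [0, 0, 0], 1], [[0, 0, 0], [0, 0, 0], 1], [[0, 0, 0], [0, 0, 0], 1], [[0, 0, 0], [0, 0, 0], 1], [[0, 0, 0], [0, 0, 0], 1], [[0, 0, 0.01], [0, 0, 0], 1], [[0, 0, 0.02], [0, 0, 0], 1]])

```text
time: 6.75
tool_pos: [0.5595, 0.0195, 0.1612]
eef_rot: [0.994, 0.113, -0.002, -0.001]
force: [0.9, 0.0, -0.1]
finger_gap: 0.0224
gripper_force: 59.0
```

Request:
step_arm(targets=[[[0, 0, 0.03], [0, 0, 0], 1], [[0, 0, 0.02], [0, 0, 0], 1], [[0, 0, 0], [0, 0, 0], 1]])

```text
time: 7.12
tool_pos: [0.5623, 0.0194, 0.214]
eef_rot: [0.994, 0.114, 0.002, -0.0]
force: [-0.1, 0.7, -0.3]
finger_gap: 0.0227
gripper_force: 59.0
```

Run:
```python
from bench import *
from h import *
f=get_image("side")["frame"]; cv2.imwrite("pics/lift.png",cv2.resize(f[100:215,225:310],(591,800))[:600] if 0 else cv2.resize(f[105:215,225:315],(490,600),interpolation=cv2.INTER_CUBIC))
print([(r["box"],r["confidence"]) for r in recognise("side","plug")]); s=sense(); print(s["tool_pos"],s["force"],s["finger_gap"])
g=f.mean(2).astype(int); print("expected flange rim", proj("side",place(.5595,.0195,0,[(0,0,.158),(0,0,.145)])))
for r in range(140,186): print(r,*g[r,256:290:1])
```

```text
[([264.7, 141.1, 281.4, 152.9], 0.49)]
[0.56042536 0.01938    0.21153581] [-0.43096674  0.19049268 -0.7956435 ] 0.02265490174642013
expected flange rim [[272.32492691 154.77466761]
 [272.31525228 158.70200738]]
140 147 50 32 39 39 40 36 35 28 27 32 52 60 45 24 19 20 33 64 91 198 242 240 241 240 239 242 240 234 226 226 224 227 234
141 104 39 34 40 43 41 36 32 33 39 37 55 61 43 23 21 22 41 70 93 194 242 241 240 240 238 239 239 239 240 241 240 239 240
142 83 29 35 38 39 40 39 48 62 82 78 65 61 44 23 18 22 37 67 74 122 166 202 231 239 239 238 238 238 238 239 239 239 239
143 75 29 40 42 44 44 58 86 102 106 86 61 62 44 26 21 23 37 68 64 58 77 110 150 196 230 239 239 238 239 238 239 239 237
144 77 25 34 42 45 65 92 107 113 111 86 60 63 41 21 26 21 37 70 64 44 52 57 73 110 183 232 239 238 237 239 239 239 238
145 80 28 28 39 51 86 106 110 113 109 82 62 63 45 17 24 24 37 68 67 48 55 56 53 66 133 220 239 240 238 238 238 238 237
146 79 21 28 37 67 98 113 110 110 109 86 65 62 49 39 40 37 55 76 64 46 55 57 55 53 92 202 240 239 238 238 239 237 239
147 102 29 29 33 68 101 111 108 108 112 105 84 68 6
[... 4450 characters left out ...]

181 152 156 157 159 161 170 171 171 168 178 176 166 173 177 177 177 178 186 209 183 130 121 121 125 122 123 126 121 126 135 123 116 150 138
182 113 113 112 112 114 121 122 123 123 127 129 128 127 131 134 131 130 137 151 140 114 115 126 133 128 132 141 135 144 157 146 160 163 137
183 109 112 111 107 113 118 122 120 118 117 115 116 117 114 117 114 113 114 115 114 111 109 115 120 116 120 124 120 123 130 132 134 130 113
184 109 114 110 108 118 120 124 126 123 118 121 119 120 119 121 119 118 117 120 117 116 117 116 116 114 118 113 116 112 112 114 111 107 116
185 105 114 109 107 120 124 122 122 124 119 120 118 119 119 120 121 121 120 121 122 121 122 119 119 121 119 113 115 114 109 112 114 101 107
```

Request:
step_arm(targets=[[[-0.026, 0.052, 0], [0, 0, 0], 1], [[-0.025, 0.052, 0], [0, 0, 0], 1], [[-0.025, 0.052, 0], [0, 0, 0], 1], [[0, 0, -0.04], [0, 0, 0], 1], [[0, 0, -0.05], [0, 0, 0], 1], [[0, 0, -0.05], [0, 0, 0], 1], [[0, 0, -0.02], [0, 0, 0], 1], [[0, 0, -0.008], [0, 0, 0], 1], [[0, 0, 0], [0, 0, 0], 1]])

```text
time: 8.35
tool_pos: [0.4845, 0.175, 0.0435]
eef_rot: [0.994, 0.114, -0.001, 0.0]
force: [-1.0, 0.4, -0.6]
finger_gap: 0.0228
gripper_force: 59.1
```

Request:
step_arm(targets=[[[0, 0, -0.002], [0, 0, 0], 1], [[0, 0, -0.002], [0, 0, 0], 1], [[0, 0, 0], [0, 0, 0], 1]])

```text
time: 8.72
tool_pos: [0.4855, 0.1752, 0.0409]
eef_rot: [0.994, 0.114, 0.001, -0.0]
force: [0.0, 0.6, -1.7]
finger_gap: 0.0225
gripper_force: 59.1
```

Request:
step_arm(targets=[[[0, 0, -0.0015], [0, 0, 0], 1], [[0, 0, 0], [0, 0, 0], 1]])

```text
time: 8.98
tool_pos: [0.4856, 0.1753, 0.04]
eef_rot: [0.994, 0.114, 0.0, -0.0]
force: [-1.8, 0.2, 6.5]
finger_gap: 0.0226
gripper_force: 59.9
```

Run:
```python
from bench import *
s=sense(); print(s["tool_pos"],s["force"])
```

```text
[0.48564808 0.17532172 0.04003381] [-1.82574813  0.17171459  6.52835297]
```

Request:
step_arm(targets=[[[0, 0, 0], [0, 0, 0], -1], [[0, 0, 0], [0, 0, 0], -1], [[0, 0, 0], [0, 0, 0], -1], [[0, 0, 0], [0, 0, 0], -1], [[0, 0, 0.02], [0, 0, 0], -1], [[0, 0, 0.05], [0, 0, 0], -1], [[0, 0, 0.06], [0, 0, 0], -1], [[0, 0, 0.06], [0, 0, 0.1], -1], [[0.01, 0.055, 0.01], [0, 0, 0.1], -1], [[0.01, 0.055, 0], [0, 0, 0.085], -1], [[0.011, 0.055, 0], [0, 0, 0], -1], [[0, 0, 0], [0, 0, 0], -1]])

```text
time: 10.48
tool_pos: [0.5162, 0.3436, 0.2385]
eef_rot: [0.974, 0.226, 0.0, -0.001]
force: [0.5, -0.7, 0.2]
finger_gap: 0.0853
gripper_force: 0.0
```

Run:
```python
from bench import *
from h import *
for c in("side","top"):
    get_image(c); print(c,[(np.round(r["box"],1).tolist(),round(r["confidence"],2)) for r in recognise(c,"plug")[:2]], proj(c,[(.4855,.175,.0),(.4855,.175,.038)]).round(1).tolist())
s=sense(); print(s["tool_pos"],s["eef_rot"],s["joints"],s["time"])
```

```text
side [([273.0, 221.8, 292.4, 240.8], 0.68)] [[282.0, 235.5], [282.2, 224.7]]
top [([220.7, 228.5, 245.0, 249.5], 0.78)] [[230.6, 239.4], [230.1, 238.5]]
[0.51561897 0.33895462 0.23819075] [ 9.74679532e-01  2.23604603e-01 -7.65010321e-04  4.54504069e-04] [ 5.11198300e-01  3.08002562e-01  1.66576424e+00 -4.79025505e-04
  1.16955007e+00  1.63115961e+00] 10.675
```

Request:
step_arm(targets=[[[0, 0, -0.04], [0, 0, 0], -1], [[0, 0, -0.04], [0, 0, 0], -1], [[0, 0, -0.023], [0, 0, 0], -1], [[0, 0, 0], [0, 0, 0], -1]])

```text
time: 11.18
tool_pos: [0.5143, 0.3376, 0.1334]
eef_rot: [0.975, 0.223, -0.003, 0.001]
force: [0.1, 0.1, -0.3]
finger_gap: 0.0854
gripper_force: 0.0
```

Run:
```python
from bench import *
import cv2,numpy as np
s=sense();print(s["tool_pos"],s["force"],s["eef_rot"])
f=get_image("side")["frame"]; cv2.imwrite("pics/grasp.png",cv2.resize(f[190:295,215:285],(400,600),interpolation=cv2.INTER_CUBIC))
```

```text
[0.51431303 0.33761235 0.13339894] [ 0.14037743  0.07305245 -0.34138948] [ 9.74806366e-01  2.23032938e-01 -2.82574699e-03  9.34088259e-04]
```

View pics/grasp.png

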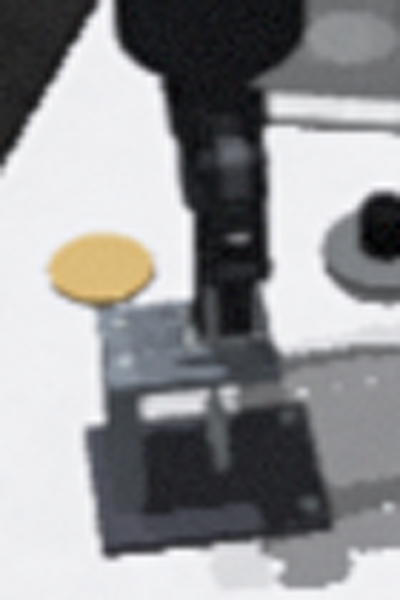

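Request:
step_arm(targets=[[[0, 0, 0], [0, 0, 0], 1], [[0, 0, 0], [0, 0, 0], 1], [[0, 0, 0], [0, 0, 0], 1], [[0, 0, 0], [0, 0, 0], 1], [[0, 0, 0], [0, 0, 0], 1], [[0, 0, 0], [0, 0, 0], 1], [[0, 0, 0], [0, 0, 0], 1]])

```text
time: 12.1
tool_pos: [0.5163, 0.3402, 0.1362]
eef_rot: [0.975, 0.224, 0.0, 0.0]
force: [-0.8, -0.6, 3.2]
finger_gap: 0.0128
gripper_force: 59.6
```

Run:
```python
from bench import *
s=sense();print(s["tool_pos"],s["force"],s["eef_rot"],s["finger_gap"],s["gripper_force"])
```

```text
[0.51632456 0.34020095 0.13615962] [-0.83317036 -0.56581927  3.16928865] [9.74600239e-01 2.23951618e-01 2.15570769e-04 3.41843358e-06] 0.012833122182905632 59.589523673057556
```

Request:
step_arm(targets=[[[0, 0, 0.007], [0, 0, 0], 1], [[0, 0, 0.008], [0, 0, 0], 1], [[0, 0, 0], [0, 0, 0], 1], [[-0.009, -0.0044, 0], [0, 0, 0], 1], [[-0.018, -0.0087, 0], [0, 0, 0], 1], [[-0.018, -0.0087, 0], [0, 0, 0], 1], [[-0.018, -0.0087, 0], [0, 0, 0], 1], [[0, 0, 0], [0, 0, 0], 1]])

```text
time: 13.1
tool_pos: [0.451, 0.3086, 0.15]
eef_rot: [0.975, 0.224, -0.001, 0.0]
force: [-0.6, 0.0, -1.2]
finger_gap: 0.0133
gripper_force: 59.2
```

Request:
step_arm(targets=[[[0, 0, 0.03], [0, 0, 0], 1], [[0, 0, 0.045], [0, 0, 0], 1], [[0, 0, 0.04], [0, 0, 0], 1], [[0, 0, 0.02], [0, 0, 0], 1], [[0, 0, 0], [0, 0, 0], 1], [[0, 0, 0], [0, 0, 0], 1]])

```text
time: 13.85
tool_pos: [0.4527, 0.3094, 0.2845]
eef_rot: [0.975, 0.224, -0.001, 0.0]
force: [-0.9, 0.4, -1.4]
finger_gap: 0.0135
gripper_force: 59.2
```

Run:
```python
from bench import *
from h import *
s=sense();print(s["time"],s["tool_pos"],s["force"],s["eef_rot"],s["joints"])
ims={}
for c in("side","top"):
    ims[c]=np.mean([get_image(c)["frame"].astype(float) for _ in range(6)],0)
    print(c,[(np.round(r["box"],1).tolist(),round(r["confidence"],2)) for r in recognise(c,"mirror")[:2]])
    for n in("index_target","blank_fitting"): print(n,[(np.round(r["box"]).tolist(),round(r["confidence"],2)) for r in recognise(c,n)])
np.savez("m2.npz",**ims)
p=s["tool_pos"]; off=np.load("ch.npy")
for c,o in(("side",off[7:9]),("top",off[5:7])): print(c,"glass,collar,handle bottom",(proj(c,place(p[0],p[1],.452,[(-.003,0,p[2]-.109),(0,0,p[2]-.109+.058),(0,0,p[2]-.109+.063),(0,0,p[2]-.109-.015)]))-o).round(1).tolist())
g=ims["side"].mean(2).round().astype(int)
q=(proj("side",place(p[0],p[1],.452,[(-.003,0,p[2]-.109)]))-off[7:9])[0]; x,y=q.round().astype(int)
print("around glass",x,y)
for r in range(y-22,y+9): print(r,*g[r,x-11:x+12])
print("port from side 160-184, cols 256-290")
for r in range(160,198): print(r,*g[r,252:294])
```

```text
13.85 [0.45271889 0.30937155 0.28450565] [-0.90293077  0.42725006 -1.42949933] [ 9.74612809e-01  2.23895257e-01 -8.47517992e-04  2.62706447e-04] [ 5.20063769e-01  1.33040664e-01  1.78220368e+00 -1.19178554e-05
  1.22812288e+00  1.63924519e+00]
side [([275.4, 190.0, 289.2, 218.6], 0.68), ([221.4, 229.0, 243.7, 242.9], 0.67)]
index_target []
blank_fitting []
top []
index_target []
blank_fitting []
side glass,collar,handle bottom [[282.7, 214.7], [281.8, 194.1], [281.8, 192.2], [281.4, 220.0]]
top glass,collar,handle bottom [[178.3, 246.3], [174.5, 243.8], [174.2, 243.7], [178.6, 245.6]]
around glass 283 215
193 143 146 146 143 118 89 81 62 22 11 15 12 16 37 72 101 100 98 120 132 134 126 138
194 147 146 146 144 125 98 87 68 41 34 38 43 47 63 81 95 97 110 128 134 133 122 142
195 145 146 145 145 133 121 110 88 75 77 80 81 81 81 85 88 92 104 123 134 132 126 183
196 146 145 145 145 141 133 142 129 95 93 96 97 95 93 91 91 91 98 118 133 130 122 164
197 147 146 145 146 145 134 124 112 95 94 96 99 99 100 100 97 95 97 106 122 123 119 190
198 146 146 145 145 145 137 122 111 109 98 89 96 105 110 1
[... 7767 characters left out ...]
1 62 22 11 15 12 16 37 72 101 100 98 120 132 134 126
194 188 135 117 111 104 104 109 111 112 112 111 112 117 120 121 119 124 131 143 146 147 146 146 144 125 98 87 68 41 34 38 43 47 63 81 95 97 110 128 134 133 122
195 195 136 117 108 103 105 111 111 111 111 112 115 119 122 121 122 132 143 146 146 145 146 145 145 133 121 110 88 75 77 80 81 81 81 85 88 92 104 123 134 132 126
196 198 137 116 106 102 106 111 111 112 111 111 113 118 121 121 122 134 146 147 146 146 145 145 145 141 133 142 129 95 93 96 97 95 93 91 91 91 98 118 133 130 122
197 200 139 117 107 103 108 111 111 112 111 112 111 117 121 122 121 125 138 146 146 147 146 145 146 145 134 124 112 95 94 96 99 99 100 100 97 95 97 106 122 123 119
```

Request:
step_arm(targets=[[[0, -0.03, 0], [0, 0, 0], 1], [[0, -0.056, 0], [0, 0, 0], 1], [[0, -0.056, 0], [0, 0, 0.12], 1], [[0, -0.056, 0], [0, 0, 0.14], 1], [[0, -0.056, 0], [0, 0, 0.14], 1], [[0, -0.056, 0], [0, 0, 0.14], 1], [[0, -0.056, 0], [0, 0, 0.116], 1], [[0, -0.056, 0], [0, 0, 0], 1], [[0, -0.056, 0], [0, 0, 0], 1], [[0, -0.056, 0], [0, 0, 0], 1], [[0, -0.03, 0], [0, 0, 0], 1]])

```text
time: 16.12
tool_pos: [0.4529, -0.2572, 0.286]
eef_rot: [0.886, 0.464, 0.0, 0.001]
force: [0.4, 0.5, -0.8]
finger_gap: 0.0133
gripper_force: 59.1
```

Run:
```python
from bench import *
from h import *
s=sense();print(s["time"],s["tool_pos"],s["force"],s["eef_rot"],s["joints"])
ims={}
for c in("side","top"):
    ims[c]=np.mean([get_image(c)["frame"].astype(float) for _ in range(8)],0)
    for n in("index_target","blank_fitting"): print(n,[(np.round(r["box"]).tolist(),round(r["confidence"],2)) for r in recognise(c,n)])
np.savez("m3.npz",**ims)
g=ims["side"].mean(2).round().astype(int)
for r in range(164,210): print(r,*g[r,252:294])
g=ims["top"].mean(2).round().astype(int); print("top port 198-226, cols 270-300")
for r in range(196,236): print(r,*g[r,266:302])
```

```text
16.125 [ 0.45286882 -0.25722776  0.2860304 ] [ 0.35153246  0.49186889 -0.79536201] [8.85985586e-01 4.63712407e-01 5.62346935e-05 5.84284006e-04] [-5.99918267e-01  7.49694454e-02  1.84313103e+00 -4.78028274e-04
  1.22240763e+00  6.67929036e-03]
index_target [([232.0, 240.0, 272.0, 286.0], 0.37)]
blank_fitting []
index_target []
blank_fitting []
164 239 239 239 238 232 223 217 222 227 227 227 227 227 226 226 226 226 226 226 227 228 229 229 229 230 231 230 230 230 229 229 228 228 228 229 228 189 131 170 224 237 238
165 239 239 239 236 230 226 225 225 227 227 227 227 227 226 226 226 227 226 226 227 227 228 228 229 229 229 229 228 228 228 227 227 227 228 228 228 221 206 204 225 238 238
166 239 239 239 233 227 226 226 226 226 226 227 227 226 226 226 227 227 227 227 227 227 227 229 228 229 228 228 228 227 226 227 227 227 227 227 228 229 229 228 233 238 238
167 238 238 237 232 226 225 225 225 226 226 226 227 226 227 227 227 224 220 212 202 202 216 224 226 227 228 229 228 227 227 226 227 227 227 227 227 229 229 223 228 238 239
168 239 238 236 230 226 225 224 225 226 226 226 226 227 223 209 19
[... 12389 characters left out ...]
 219 216 212 196 180 176 176 173 166 161 155 151 148 142 136 134 135 137 141 148 151 151 152 152 151 151 147
232 232 220 183 193 185 192 192 182 174 163 155 150 142 135 135 136 143 141 132 126 119 118 122 129 139 149 153 154 156 156 157 156 156 156 155 149
233 232 219 167 149 142 145 144 140 134 129 129 133 136 140 141 130 130 131 124 124 124 128 134 141 150 155 157 157 156 156 156 155 155 155 155 153
234 231 221 176 135 127 134 140 146 141 139 143 151 154 155 152 142 141 145 142 146 149 150 152 152 152 155 156 155 155 156 156 154 155 157 163 175
235 220 217 198 161 149 153 156 157 155 154 155 157 158 157 156 153 153 154 153 154 155 155 154 153 151 156 158 157 163 177 181 182 185 191 203 220
```

Run:
```python
from h import *
v=np.load("ch.npy"); m=np.load("m3.npz")
c,s=np.cos(v[2]),np.sin(v[2]); R=np.array([[c,-s,0],[s,c,0],[0,0,1]])
def f(cam,uv,z): return ((onplane(cam,np.array(uv)+(v[5:7] if cam=="top" else v[7:9]),z)-[v[0],v[1],0])@R*1000)
def rect(cam,z,xs,ys):
    g=m[cam].mean(2).astype(np.float32); X,Y=np.meshgrid(xs,ys)
    P=place(*v[:3],np.c_[X.ravel(),Y.ravel(),np.full(X.size,z)*1.0]); q=(proj(cam,P)-(v[5:7] if cam=="top" else v[7:9])).astype(np.float32)
    return cv2.remap(g,q[:,0].reshape(X.shape),q[:,1].reshape(X.shape),cv2.INTER_LINEAR)
xs=np.arange(45,-50,-5)/1000.; ys=np.arange(45,-50,-6)/1000.
print("floor from side; cols x=45..-45 step5; rows y=45..-45 step 6")
A=rect("side",.01,xs,ys)
for y,r in zip(ys,A): print(f"{y*1000:4.0f}",*r.round().astype(int))
print("desk shadows (side, z=0) x -60..-160; y 150..-150")
xs=np.arange(-60,-170,-6)/1000.; ys=np.arange(120,-130,-8)/1000.
for y,r in zip(ys,rect("side",.0,xs,ys)): print(f"{y*1000:4.0f}",*r.round().astype(int))
print("base strip from top z=.01 x -45..-75, y 60..-60")
xs=np.arange(-44,-80,-2)/1000.; ys=np.arange(64,-68,-4)/1000.
for y,r in zip(ys,rect("top",.01,xs,ys)): print(f"{y*1000:4.0f}",*r.round().astype(int))
```

```text
floor from side; cols x=45..-45 step5; rows y=45..-45 step 6
  45 114 116 116 117 116 123 124 127 129 122 126 120 118 119 122 126 129 130 120
  39 108 110 110 109 110 110 111 111 110 110 111 110 109 111 110 110 110 109 113
  33 107 111 112 111 111 112 112 112 111 112 111 111 111 112 111 111 113 108 114
  27 106 111 111 111 112 112 112 111 111 111 111 111 112 112 111 112 111 109 116
  21 105 111 111 111 111 112 113 114 115 115 117 121 119 118 113 111 111 113 117
  15 106 112 112 111 112 115 117 119 126 132 136 144 141 135 122 116 112 113 117
   9 106 111 111 111 113 120 121 123 139 146 145 145 146 142 136 131 114 113 116
   3 108 112 111 111 114 121 121 129 146 146 145 145 146 146 140 137 124 114 116
  -3 108 111 112 112 117 121 122 140 146 145 145 144 146 146 141 139 133 115 115
  -9 107 111 112 112 118 121 123 140 146 145 145 144 146 145 139 138 131 115 115
 -15 107 112 111 112 115 120 120 131 144 146 145 144 146 143 138 137 123 114 116
 -21 108 112 111 111 113 116 118 123 137 145 145 144 144 140 135 127 108 114 120
 -27 109 111 111 111 112 112 114 116 119 133 137 135 134 132 122 11
[... 4774 characters left out ...]
233 233
 -32 215 179 151 135 144 152 156 156 156 156 166 184 212 227 232 233 233 233
 -36 217 183 149 138 141 152 155 156 156 155 162 179 206 226 231 233 233 233
 -40 209 182 145 137 138 149 154 156 155 155 157 177 199 226 230 232 233 233
 -44 204 175 145 132 133 145 153 156 155 155 158 176 201 221 229 232 233 233
 -48 207 173 143 125 131 141 151 154 154 155 164 183 212 225 231 233 233 233
 -52 213 173 144 125 133 140 142 140 140 145 161 182 212 227 232 233 233 233
 -56 202 180 157 148 142 135 123 117 117 130 150 180 207 227 232 233 233 233
 -60 195 199 197 190 181 159 144 135 145 162 181 203 219 230 232 233 233 233
 -64 217 218 219 217 214 207 201 194 197 204 215 224 230 232 233 233 233 233
```

```bash
cat > sig.py <<'E'
import ray; from ray import *
from scipy.ndimage import gaussian_filter
from scipy.optimize import nnls
m=(np.load("m.npz")["top"]*8+np.load("m3.npz")["top"]*8)/16; g=m.mean(2)
x0,y0,w,h=272,222,28,18; roi=(x0,y0,w,h)
U,V=np.meshgrid(np.arange(x0,x0+w),np.arange(y0,y0+h))
c,s=np.cos(v[2]),np.sin(v[2]); R=np.array([[c,-s,0],[s,c,0],[0,0,1]])
X=np.array([(onplane("top",np.array(p)+v[5:7],.03)-[v[0],v[1],0])@R for p in zip(U.ravel(),V.ravel())])
y=g[y0:y0+h,x0:x0+w].ravel(); xm,ym=X[:,0]*1e3,X[:,1]*1e3
out=(np.abs(ym+1)>23)&(np.abs(ym)<40)&(xm>-75)&(xm<-35)
bins=np.arange(-75,-34,1.0); 
prof=np.array([np.average(y[out],weights=np.exp(-.5*((xm[out]-b)/1.0)**2)+1e-12) for b in bins])
ins=(np.abs(ym)<25)&(xm>-66)&(xm<-44)
D=y-np.interp(xm,bins,prof)
print("noise outside rms",(D[out&(xm>-66)&(xm<-44)]).std().round(2),"inside",D[ins].std().round(2))
for r in range(6,14): print(y0+r,*np.where(ins,D,0).reshape(h,w)[r].round().astype(int))
for fl in(.002,.003,.004,.006):
  for sq in(-1,1):
    best=(9e9,)
    for dx in(-.4,0,.4):
      for dy in(-.6,-.3,0,.3,.6):
        ray.v=v.copy(); ray.v[5]+=dx; ray.v[6]+=dy
        L,u=labels("top",roi,sq,fl)
        # groups: outer face(-x) ; top / curved; 
        G={}
        for j,a in enumerate(u):
            o,f=a//1000,a%1000//10
            if o in(4,5,6):
                k="face" if (f in(0,1)) else "top"
                G[k]=G.get(k,0)+L[:,j]
        Q=np.stack([gaussian_filter(q.reshape(h,w),.55).ravel() for q in G.values()],1)[ins]
        co,rs,_,_=np.linalg.lstsq(Q,D[ins],rcond=None); e=(D[ins]-Q@co).std()
        if e<best[0]: best=(round(e,3),dx,dy,dict(zip(G,co.round())))
    print("flange",fl,"-x is","SQUARE" if sq==-1 else "ROUND",best)
E
python3 sig.py
```

```text
noise outside rms 2.86 inside 8.92
228 0 0 0 0 0 0 0 0 0 0 0 0 0 0 0 0 0 0 0 0 1 0 0 0 0 0 0 0
229 0 0 0 0 0 0 0 0 0 0 0 0 0 0 2 4 6 8 11 3 -3 0 0 0 0 0 0 0
230 0 0 0 0 0 0 0 0 2 5 7 8 4 0 8 15 10 5 4 -2 -7 0 0 0 0 0 0 0
231 0 0 0 0 0 7 0 -7 -1 8 12 12 12 11 11 11 6 1 -2 -3 -4 -2 0 0 0 0 0 0
232 0 0 0 0 0 -2 -5 -7 -4 0 7 5 -5 -13 -22 -26 -23 -18 -11 -2 0 0 0 0 0 0 0 0
233 0 0 0 0 0 -2 -1 0 -1 -15 -16 -17 -27 -29 -30 -27 -21 -15 -7 -1 0 0 0 0 0 0 0 0
234 0 0 0 0 0 2 3 2 -2 -13 -15 -11 -15 -10 -8 -6 -5 -5 -4 -1 0 0 0 0 0 0 0 0
235 0 0 0 0 0 0 1 0 -1 -3 -3 -2 -3 -1 0 0 -1 -1 -4 0 0 -4 0 0 0 0 0 0
flange 0.002 -x is SQUARE (np.float64(5.362), 0, 0, {'face': np.float64(-54.0), 'top': np.float64(24.0)})
flange 0.002 -x is ROUND (np.float64(4.993), 0, -0.3, {'face': np.float64(-63.0), 'top': np.float64(20.0)})
flange 0.003 -x is SQUARE (np.float64(5.277), 0.4, -0.3, {'face': np.float64(-54.0), 'top': np.float64(20.0)})
flange 0.003 -x is ROUND (np.float64(4.809), 0.4, -0.3, {'face': np.float64(-63.0), 'top': np.float64(21.0)})
flange 0.004 -x is SQUARE (np.float64(5.501), 0, -0.6, {'face': np.float64(-51.0), 'top': np.float64(12.0)})
flange 0.004 -x is ROUND (np.float64(5.01), 0, -0.6, {'face': np.float64(-60.0), 'top': np.float64(13.0)})
flange 0.006 -x is SQUARE (np.float64(5.516), -0.4, -0.3, {'face': np.float64(-39.0), 'top': np.float64(10.0)})
flange 0.006 -x is ROUND (np.float64(5.179), 0.4, -0.6, {'face': np.float64(-44.0), 'top': np.float64(7.0)})
```

```bash
sed -i 's/^    t=np.array(\[a\[0\] for a in obj\]); i=/    obj.append(box(o,d,(-.0575,SH[0],.0101),(-.045,SH[1],.0103)))\n    t=np.array([a[0] for a in obj]); i=/; s/^W=\[/SH=(-.0165,.0135)\nW=[/' ray.py
cat > sig2.py <<'E'
exec(open("sig.py").read().split("for fl in")[0])
def fit(cam,roi,y,ins,D,names):
  x0,y0,w,h=roi
  for fl in(.002,.003,.004):
   for sq in(-1,1):
    best=(9e9,)
    hw=.015 if sq==-1 else .016
    ray.SH=(-.0015-hw,-.0015+hw)
    for dx in(-.3,0,.3):
      for dy in(-.45,-.3,-.15,0,.15,.3,.45):
        ray.v=v.copy(); i=5 if cam=="top" else 7; ray.v[i]+=dx; ray.v[i+1]+=dy
        L,u=labels(cam,roi,sq,fl); G={}
        for j,a in enumerate(u):
            k=names(a//1000,a%1000//10,a%10)
            if k: G[k]=G.get(k,0)+L[:,j]
        Q=np.stack([gaussian_filter(q.reshape(h,w),.5,mode="nearest").ravel() for q in G.values()],1)[ins]
        co=np.linalg.solve(Q.T@Q+.05*np.eye(Q.shape[1]),Q.T@D[ins]); e=(D[ins]-Q@co).std()
        if e<best[0]: best=(round(e,3),dx,dy,dict(zip(G,co.round())))
    print(cam,roi,"flange",fl,"-x is","SQUARE" if sq==-1 else "ROUND",best)
fit("top",roi,y,ins,D,lambda o,f,n: "sh" if o==10 else None if o not in(4,5,6) else "face" if f in(0,1) else "top")
# side: outside (no walls) pixels
gs=(np.load("m.npz")["side"].mean(2)+np.load("m3.npz")["side"].mean(2))/2
for r2 in((286,189,6,13),(287,178,5,22),(286,183,5,19)):
    a,b,w2,h2=r2; yy=gs[b:b+h2,a:a+w2].ravel()
    fit("side",r2,yy,np.ones(len(yy),bool),yy-120,lambda o,f,n:f"{'DBTPFFFFFFS'[o]}{(f if f<6 else 'c' if f>13 else 'd') if o in(4,5,6) else (4 if o!=3 else f)}{n}")
E
python3 sig2.py | grep -v "^2"
```

```text
noise outside rms 2.86 inside 8.92
top (272, 222, 28, 18) flange 0.002 -x is SQUARE (np.float64(3.262), 0, 0.3, {'face': np.float64(-17.0), 'top': np.float64(16.0), 'sh': np.float64(-30.0)})
top (272, 222, 28, 18) flange 0.002 -x is ROUND (np.float64(3.465), -0.3, 0.3, {'face': np.float64(-23.0), 'top': np.float64(17.0), 'sh': np.float64(-26.0)})
top (272, 222, 28, 18) flange 0.003 -x is SQUARE (np.float64(3.335), -0.3, 0.3, {'face': np.float64(-18.0), 'top': np.float64(16.0), 'sh': np.float64(-29.0)})
top (272, 222, 28, 18) flange 0.003 -x is ROUND (np.float64(3.605), -0.3, 0.15, {'face': np.float64(-30.0), 'top': np.float64(16.0), 'sh': np.float64(-22.0)})
top (272, 222, 28, 18) flange 0.004 -x is SQUARE (np.float64(3.563), -0.3, 0.3, {'face': np.float64(-16.0), 'top': np.float64(14.0), 'sh': np.float64(-29.0)})
top (272, 222, 28, 18) flange 0.004 -x is ROUND (np.float64(3.843), -0.3, 0.15, {'face': np.float64(-28.0), 'top': np.float64(15.0), 'sh': np.float64(-23.0)})
side (286, 189, 6, 13) flange 0.002 -x is SQUARE (np.float64(4.677), 0, -0.15, {'B40': np.float64(11.0), 'B41': np.
[... 7069 characters left out ...]
float64(-13.0), 'P20': np.float64(7.0), 'F21': np.float64(-14.0), 'F22': np.float64(-1.0), 'F10': np.float64(28.0), 'F20': np.float64(-20.0), 'F40': np.float64(5.0), 'S40': np.float64(-13.0), 'S42': np.float64(-7.0), 'S41': np.float64(-20.0)})
side (286, 183, 5, 19) flange 0.004 -x is ROUND (np.float64(5.469), -0.3, 0.3, {'B40': np.float64(7.0), 'B41': np.float64(-18.0), 'B42': np.float64(4.0), 'P10': np.float64(8.0), 'P20': np.float64(13.0), 'Fd1': np.float64(-6.0), 'Fd2': np.float64(4.0), 'Fc1': np.float64(-17.0), 'Fc2': np.float64(-4.0), 'F00': np.float64(7.0), 'Fd0': np.float64(-23.0), 'Fc0': np.float64(-15.0), 'S40': np.float64(-12.0), 'S41': np.float64(-20.0), 'S42': np.float64(-9.0)})
```

Request:
step_arm(targets=[[[0.0106, 0.0278, 0], [0, 0, 0.2], 1], [[0.0106, 0.0278, 0], [0, 0, 0.2], 1], [[0.0106, 0.0278, 0], [0, 0, 0.2], 1], [[0.0106, 0.0278, 0], [0, 0, 0.2], 1], [[0.0106, 0.0278, 0], [0, 0, 0.2], 1], [[0.0106, 0.0278, 0], [0, 0, 0.2], 1], [[0.0106, 0.0278, 0], [0, 0, 0.2], 1], [[0.0106, 0.0278, 0], [0, 0, 0.2], 1], [[0.0106, 0.0278, 0], [0, 0, 0.2], 1], [[0.0106, 0.0278, 0], [0, 0, 0.2], 1], [[0, 0, 0], [0, 0, 0], 1], [[0, 0, 0], [0, 0, 0], 1]])

```text
time: 18.62
tool_pos: [0.5589, 0.0233, 0.2856]
eef_rot: [0.298, 0.955, -0.0, -0.0]
force: [-0.6, 0.3, -1.3]
finger_gap: 0.0134
gripper_force: 59.0
```

```bash
cat > st.py <<'E'
from bench import *
from h import *
s=sense();q=s["eef_rot"];p=s["tool_pos"];phi=2*np.arctan2(q[1],q[0])
print(s["time"],p.round(4),"phi",round(phi,4),q.round(4),"F",s["force"].round(2),"gap",s["finger_gap"],"q",s["joints"].round(3))
ch=np.load("ch.npy"); n=np.array([np.cos(phi),np.sin(phi)])
print("to go xy",(ch[:2]+.003*n-p[:2]).round(4),"z",round(.164-p[2],4),"dphi units",round((ch[2]+np.pi*.75-phi)/.7854,3))
P=lambda z:[(p[0],p[1],p[2]-.109+z)]
g=get_image("side")["frame"].mean(2).astype(int)
print("side pred axis at z -15,0,40,58,150:",[(proj("side",P(z))-ch[7:9])[0].round(1).tolist() for z in(-.015,0,.04,.058,.15)])
E
python3 st.py
python3 - <<'E'
from bench import *
import numpy as np
g=get_image("side")["frame"].mean(2).astype(int)
for r in range(118,186,2): print(r,*g[r,256:292])
E
```

```text
18.625 [0.5589 0.0233 0.2856] phi 2.5367 [ 2.979e-01  9.546e-01 -4.000e-04 -2.000e-04] F [-0.61  0.28 -1.29] gap 0.013380258279746069 q [-3.600e-02  1.530e-01  1.757e+00 -1.000e-03  1.232e+00 -1.002e+00]
to go xy [ 0.0002 -0.0022] z -0.1216 dphi units 0.001
side pred axis at z -15,0,40,58,150: [[272.3, 154.3], [272.3, 149.7], [272.4, 137.1], [272.4, 131.3], [272.5, 100.2]]
118 84 88 92 98 105 115 117 122 128 98 33 22 21 23 51 72 74 48 12 11 24 50 71 88 164 200 196 193 193 189 194 197 208 219 212 184
120 125 132 118 111 99 97 93 76 70 67 55 20 18 28 47 78 74 51 10 5 12 53 102 134 150 159 160 167 176 177 171 177 180 170 159 134
122 108 109 113 115 115 114 116 121 121 123 113 81 43 32 53 75 77 49 14 28 87 105 106 100 93 88 85 91 96 105 114 124 121 108 113 131
124 78 94 90 97 116 117 116 113 102 92 98 96 91 91 79 63 50 26 18 51 100 120 117 119 122 122 124 124 119 118 117 113 111 109 107 102
126 89 94 89 96 117 116 116 113 93 81 83 93 102 81 44 11 11 4 13 48 81 95 97 95 100 102 92 94 91 93 110 116 115 110 99 92
128 76 87 92 97 113 116 116 109 92 101 91 81 82 52 30 10 16 15 23 56 97 93 83 
[... 3195 characters left out ...]
3 193 185 155 120 122 128 127 123 114 105 102 107 112 148 175 190 173 140 133 130 132 133 131 133 126 172 228
178 207 197 194 195 195 196 195 193 191 195 193 193 182 170 145 103 97 108 144 174 185 192 195 192 195 197 194 188 151 120 114 121 123 118 167 229
180 213 224 223 225 225 225 222 218 217 215 218 216 217 206 197 198 207 215 218 220 206 196 195 193 195 198 198 198 198 194 172 163 162 128 130 215
182 114 112 112 113 114 121 124 122 122 126 133 134 137 144 145 143 143 152 156 156 153 155 161 166 170 171 178 185 186 169 148 157 161 136 140 210
184 111 111 109 107 120 123 126 123 122 123 117 119 118 120 119 121 117 116 117 120 118 117 119 117 118 118 118 113 114 111 113 111 108 114 120 195
```

Request:
step_arm(targets=[[[0, -0.001, -0.01], [0, 0, 0], 1], [[0, 0, -0.015], [0, 0, 0], 1], [[0, 0, -0.015], [0, 0, 0], 1], [[0, 0, -0.01], [0, 0, 0], 1], [[0, 0, 0], [0, 0, 0], 1], [[0, 0, 0], [0, 0, 0], 1]])

```text
time: 19.48
tool_pos: [0.5595, 0.0227, 0.236]
eef_rot: [0.297, 0.955, 0.0, 0.0]
force: [-0.6, 0.1, -0.8]
finger_gap: 0.0136
gripper_force: 59.0
```

```bash
python3 st.py
```

```text
19.475 [0.5595 0.0227 0.236 ] phi 2.5377 [2.974e-01 9.548e-01 1.000e-04 3.000e-04] F [-0.56  0.09 -0.83] gap 0.013621021182828683 q [-0.037  0.201  1.805  0.     1.135 -1.004]
to go xy [-0.0004 -0.0016] z -0.072 dphi units -0.0
side pred axis at z -15,0,40,58,150: [[272.2, 168.9], [272.2, 164.5], [272.2, 152.5], [272.2, 146.9], [272.3, 117.1]]
```

Request:
step_arm(targets=[[[0, -0.0015, -0.01], [0, 0, 0], 1], [[0, 0, -0.012], [0, 0, 0], 1], [[0, 0, -0.014], [0, 0, 0], 1], [[0, 0, -0.014], [0, 0, 0], 1], [[0, 0, -0.012], [0, 0, 0], 1], [[0, 0, -0.008], [0, 0, 0], 1], [[0, 0, -0.002], [0, 0, 0], 1], [[0, 0, 0], [0, 0, 0], 1], [[0, 0, 0], [0, 0, 0], 1], [[0, 0, 0], [0, 0, 0], 1]])

```text
time: 20.78
tool_pos: [0.5595, 0.0211, 0.1643]
eef_rot: [0.297, 0.955, 0.0, 0.001]
force: [-0.6, 0.4, -1.0]
finger_gap: 0.0131
gripper_force: 59.0
```

```bash
python3 st.py
python3 - <<'E'
from bench import *
import numpy as np
g=get_image("side")["frame"].mean(2).astype(int)
for r in range(150,202,1): print(r,*g[r,258:288])
get_image("top"); print([(r["box"],r["confidence"]) for r in recognise("top","plug")])
E
```

```text
20.775 [0.5595 0.0211 0.1643] phi 2.5377 [2.974e-01 9.548e-01 1.000e-04 5.000e-04] F [-0.62  0.45 -1.01] gap 0.013131700173280823 q [-0.04   0.286  1.86  -0.     0.995 -1.007]
to go xy [-0.0004 -0.    ] z -0.0003 dphi units -0.0
side pred axis at z -15,0,40,58,150: [[272.3, 189.1], [272.3, 184.9], [272.3, 173.5], [272.3, 168.3], [272.4, 140.3]]
150 29 14 22 23 27 15 19 22 23 20 19 25 23 16 18 11 11 12 27 62 69 118 212 239 238 238 239 237 237 237
151 78 20 18 24 21 26 23 10 17 17 21 18 26 39 45 34 17 15 17 58 71 118 211 240 238 237 237 237 236 237
152 176 95 51 21 11 16 23 19 20 15 22 22 47 71 62 38 15 4 21 60 70 113 182 215 231 238 237 238 237 237
153 232 210 156 84 34 22 21 17 22 17 25 27 50 74 68 40 16 7 24 62 66 72 100 131 207 239 237 237 237 237
154 238 238 230 177 112 96 94 65 27 14 25 22 50 76 70 34 16 10 24 60 64 36 33 83 196 241 239 239 239 237
155 236 237 238 232 225 226 223 171 68 22 16 24 52 79 67 39 19 5 23 62 66 32 20 86 202 241 240 239 240 240
156 236 237 237 239 237 241 242 195 80 17 17 21 54 70 71 41 16 9 23 66 64 31 26 91 201 242 240 239 239 240
157 238 237 237 238 2
[... 4697 characters left out ...]
0 112 111 109 111 111 112 112 113 115 115
197 111 112 112 110 111 111 111 112 113 112 115 132 136 136 136 123 111 111 108 113 111 110 111 112 112 110 111 114 117 114
198 110 109 112 111 113 112 111 111 110 110 112 123 128 120 118 115 111 109 112 112 113 110 112 112 112 111 113 114 118 113
199 111 111 112 110 113 111 113 110 112 114 112 116 116 111 109 109 111 111 113 112 113 112 112 112 112 110 110 111 116 114
200 110 110 111 112 110 112 111 111 110 113 110 112 112 113 112 108 111 111 112 113 111 111 109 110 110 113 110 117 116 112
201 112 110 112 111 113 112 112 112 111 112 111 109 112 112 110 112 109 110 110 112 111 112 112 112 110 111 111 116 117 114
[([223.8, 228.9, 242.6, 250.2], 0.87)]
```

```bash
python3 -c "
from bench import *
print(job_done())"
```

```text
the job is handed in; nothing more can be done
None
```

The plug is standing upright on the desk, and I handed the job in with the mirror held in the port: glass at the sight crossing to within measurement error, turned so the camera sees the +x fitting. Judging +x to be the round target rests on matching low-resolution images, where every final comparison favoured a square fitting on −x, and the networks never recognised either fitting.

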